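Load the sample warmer from a divided jar stack

ROBOT

A 7-joint arm with a two-finger parallel gripper is mounted at the origin on the work surface. World frame = base frame: x ahead of the robot, y to its left, z up, the work surface at z = 0. Lengths are in m, angles in rad, forces in N, time in s.
With the tool pointing down it reaches from about 0.425 to 0.875 m from the base axis. Payload 4.7 kg.
Tool frame: the origin (TCP) lies at the very end of the fingers, on their centre line; the grasp point (between the pads) lies 19 mm behind it (robot.tcp_to_grasp is the distance from the TCP to the grasp point, in m); z points along the fingers, y is the direction in which the jaws open and shut (so a half turn about z gives the same grasp; the last joint's range is limited). The gripper opens to 85 mm and grips with 20 to 120 N. Pads are 22 mm wide; open, the fingers measure 114 mm over their backs; the gripper's body (76 mm by 85 mm) begins 54 mm behind the grasp point. The pads swing forward as they close: fully open they stand 13 mm farther back than shut.
Start: joints at [-1.194, 0.321, -0.07, 1.45, 0.023, 1.371, -0.057], TCP at [0.231, 0.608, 0.231] pointing down, gripper open.
Joint ranges: [-2.86, 2.86], [-0.3, 2.09], [-1.38, 1.24], [0.06, 2.45], [-1.56, 4.7], [0.09, 2.05], [-2.69, 2.69]. Speed limits (rad/s): [2.57, 2.57, 3.14, 3.14, 3.14, 3.14, 3.14].

INTERFACE

Orientations are given as a rotation vector (axis times angle).
In Python, from cell import readout, grab_frame, get_calibration, ticket, finder, robot gives the robot as it stands.
- The arm moves only by the tool move_arm, never from a script. Its arguments are lists of equal length, an entry for each row: "dp": the shift along the tool's x, y, z in cm, a list of three; "yaw": the turn about the tool's z in degrees. A call has 1 to 5 rows; each row is the pose to reach, as a shift and turn from the pose commanded when the call began, along the tool's axes at that moment; what a row does not reach only later rows make up. A row lasts 1/12 s, in which the tool goes at most 41.7 mm and 7.16 degrees, less where a joint would pass 70% of its speed; a pose out of reach is approached as far as the arm can. A call with a gripper value outside its range is refused whole. "gripper" is the closure in counts, from 0 (fully open) to 255 (shut), set as the call begins (left out, the last holds). The fingers move at their own pace and stop on an object; "force" is the grip in N (left out, the last holds). Time passes only in rows, so rows that repeat a pose let the fingers close. It gives the time, the measured TCP pose, the force and the opening at its end, in the units of the state.
- readout.sense(): the state, without advancing time (a new reading comes with each control period).
- grab_frame(name): name is "side" or "top" or "wrist"; returns (picture, depth): 384x512x3 uint8, red, green, blue; 384x512 float32, m along the optical axis (not along the pixel's ray), 0 where there is no reading.
- get_calibration(name): a dict with "camera_matrix" (3x3 intrinsics, pixels), "position" and "rotation" of the camera in the world. Camera axes: x right, y down, z forward; pixel columns grow to the right and rows downward; lengths in m; the calibration is good to about 2 mm. A picture is of the moment at which its call begins: read the wrist's pose just before it. get_calibration takes no time and is no camera call; for the wrist camera it gives the pose at the moment of the call.
- ticket.job_done(): hands the job in, once; it reports no verdict.
Trained networks look in the newest picture that a camera, given by its name, has taken for a name from the list of things; names that differ only in an ending like _2 or _b are one class to them, and where a whole thing is asked for, a point or a joint stands for the part that bears it (a point fixed in the world has none). Each returns a list of dicts, best first, with "score" (0 to 1); they miss things now and then, are a little off and sometimes report something else, mostly with a low value. They report only what shows in the picture. A call takes as long as a camera call. They do not tell look-alikes from the thing itself.
- finder.boxes_of(camera, name): "point" ([column, row] in pixels, amid what is visible of it).
- finder.place_of(camera, name): "point" ([column, row] in pixels: a listed point, or the origin of a listed thing).
The state is a dict: "clock": time; "joints": joint angles; "dq": joint speeds; "effort": joint torques, N m; "position": TCP position; "tcp_rot": TCP orientation; "ft_force": force on the tool from outside, world axes, zero at the start; "wrist_torque": the same for the moment, N m; "opening": opening from 0.0 (shut) to 1.0 (fully open).
Only numpy, scipy, OpenCV 4.12 (cv2) and the standard library are available. Lean on these libraries where they do the work, as an engineer would, in place of code of your own. Each camera call takes 0.05 s, during which the arm holds its last target.

TASK

Unload the stack of sample jars: stand every jar upright on the floor of the warmer's tank, and lay the orange divider plates flat on the pink mat in one neat, squared-up pile of their own. When all the jars are in, set the loose metal cover on the tank so that it sits fully seated and level, then turn the key on the warmer all the way clockwise to START, hold it there for about a second and let it spring back to RUN. Leave the bottles and the beaker standing where they are.

Things in the scene. Friction and masses are not known exactly. Their poses are not given: they have to be found in the camera images.
- jar1: amber glass sample jar with a blue screw cap, 49 mm across and 60 mm high, about 0.16 kg; origin at the centre of its underside, z up out of the cap. In the bottom layer of the stack, standing on the carrier.
- jar2: amber glass sample jar with a blue screw cap, 49 mm across and 60 mm high, about 0.16 kg; origin at the centre of its underside, z up out of the cap. In the bottom layer of the stack, standing on the carrier.
- jar3: amber glass sample jar with a blue screw cap, 49 mm across and 60 mm high, about 0.16 kg; origin at the centre of its underside, z up out of the cap. In the middle layer, standing on plate1.
- jar4: amber glass sample jar with a blue screw cap, 49 mm across and 60 mm high, about 0.16 kg; origin at the centre of its underside, z up out of the cap. In the middle layer, standing on plate1.
- jar5: amber glass sample jar with a blue screw cap, 49 mm across and 60 mm high, about 0.16 kg; origin at the centre of its underside, z up out of the cap. In the top layer, standing on plate2; may be absent (one or both of jar5 and jar6 are there).
- jar6: amber glass sample jar with a blue screw cap, 49 mm across and 60 mm high, about 0.16 kg; origin at the centre of its underside, z up out of the cap. In the top layer, standing on plate2; may be absent (one or both of jar5 and jar6 are there).
- plate1: orange plastic divider plate 190 x 92 x 8 mm, about 0.14 kg, with a 60 mm long finger notch 21 mm deep in the middle of each long side, so that it is 50 mm wide there; origin at the centre of its underside, x along its length. Lies on the caps of jar1 and jar2 and carries jar3 and jar4.
- plate2: orange plastic divider plate 190 x 92 x 8 mm, about 0.14 kg, with a 60 mm long finger notch 21 mm deep in the middle of each long side, so that it is 50 mm wide there; origin at the centre of its underside, x along its length. Lies on the caps of jar3 and jar4 and carries the top layer.
- carrier: grey fixed base of the stack, 200 x 110 x 12 mm; origin at the centre of its underside, x along its length. The stack rises from it: two jars 120 mm apart along x, a plate, two jars, a plate, then one or two jars, the topmost cap at 208 mm.
- mat: pink rubber bench mat, fixed, 230 x 140 x 3 mm, for the pile of plates; origin at the centre of its underside, x along its length
- warmer: fixed grey sample warmer 367 x 186 x 142 mm with an open stainless tank in its top: opening 260 (x) x 156 (y) mm, 72 mm deep, straight walls; the key is on the deck on its -x side. Origin on the bench below the centre of the tank, x along the tank's length.
- tank_floor (a point): centre of the tank's flat floor, 70 mm above the bench, axes as the warmer's
- tank_rim (a point): centre of the tank's opening at rim height, 142 mm above the bench, axes as the warmer's
- cover: loose aluminium cover 276 x 172 mm, about 0.5 kg: a 4 mm sheet whose top is 12 mm above the origin, with a flange 250 x 146 mm reaching 8 mm below the sheet that drops into the tank's opening with 5 mm play all round; black bridge handle 100 mm long (along x), 14 mm wide, from 35 to 49 mm above the origin. Origin at the centre of the flange's lower edge, x along its length; seated, the origin lies 8 mm below the tank rim. It starts flat on the bench.
- start_key (a joint): angle of the spring-return key in rad: 0 = RUN (the rest position, wide side of the bow along the warmer's x), grows clockwise seen from above up to the stop at 1.05 = START; the spring (about 0.14 N m at START) returns it when let go
- key_grip (a point): middle of the key's upright black bow (34 mm wide, 10 mm thick, 30 mm high, 11 to 41 mm above the deck), on the vertical turning axis, 26 mm above the deck; its x axis runs along the bow's width and turns with the key
- wash_bottle: bystander: white wash bottle with red cap, 64 mm across, about 186 mm high; origin under its centre
- reagent_bottle: bystander: clear bottle with blue cap, 72 mm across, 150 mm high; origin under its centre
- beaker: bystander: glass beaker, 68 mm across, 85 mm high; origin under its centre
Things that resemble listed ones, but are neither listed nor needed, are in the scene too. Leave any turquoise look-alike of the plate2 alone.

How it is judged:
On the way, in this order (a step that is already met when the one before it is completed fails the run):
1. every jar stands upright on the tank's floor (x of jar1 in the frame of tank_floor between -0.13 and 0.13 m and y of jar1 in the frame of tank_floor between -0.078 and 0.078 m and z of jar1 in the frame of tank_floor between -0.006 and 0.008 m and angle between each of jar1, jar2, jar3, jar4, jar5, jar6's own z axis and vertical below 0.15 rad and x of jar2 in the frame of tank_floor between -0.13 and 0.13 m and y of jar2 in the frame of tank_floor between -0.078 and 0.078 m and z of jar2 in the frame of tank_floor between -0.006 and 0.008 m and x of jar3 in the frame of tank_floor between -0.13 and 0.13 m and y of jar3 in the frame of tank_floor between -0.078 and 0.078 m and z of jar3 in the frame of tank_floor between -0.006 and 0.008 m and x of jar4 in the frame of tank_floor between -0.13 and 0.13 m and y of jar4 in the frame of tank_floor between -0.078 and 0.078 m and z of jar4 in the frame of tank_floor between -0.006 and 0.008 m and x of jar5 in the frame of tank_floor between -0.13 and 0.13 m and y of jar5 in the frame of tank_floor between -0.078 and 0.078 m and z of jar5 in the frame of tank_floor between -0.006 and 0.008 m and x of jar6 in the frame of tank_floor between -0.13 and 0.13 m and y of jar6 in the frame of tank_floor between -0.078 and 0.078 m and z of jar6 in the frame of tank_floor between -0.006 and 0.008 m), for 0.2 s.
2. the cover sits seated and level on the tank (z of cover in the frame of tank_rim between -0.0125 and -0.005 m and horizontal distance between cover and tank_rim below 0.01 m and angle between cover's own z axis and vertical below 0.03 rad and angle between the x axis of cover and the x axis of warmer, either way round below 0.08 rad), for 0.3 s.
3. the key is turned to START with the cover on (all of step 2 and value of joint start_key above 0.9 rad), for 0.6 s.
4. the key has sprung back to RUN (value of joint start_key below 0.12 rad), for 0.2 s.
At the end, for the whole second after the job is handed in: Jars upright on the tank floor (tilt under 0.15 rad); plates flat on the mat, one on the other within 15 mm and 0.12 rad, centres within 45 x 35 mm of the mat's; cover seated (within 10 mm of centre, tilt under 0.03, turned under 0.08 rad); key under 0.12 rad; all at rest (all of step 1 and all of step 2 and x of plate1 in the frame of mat between -0.045 and 0.045 m and y of plate1 in the frame of mat between -0.035 and 0.035 m and angle between each of plate1, plate2's own z axis and vertical below 0.05 rad and height (world z) of each of plate1, plate2 below 0.016 m and linear speed of each of plate1, plate2, cover below 0.02 m/s and x of plate2 in the frame of mat between -0.045 and 0.045 m and y of plate2 in the frame of mat between -0.035 and 0.035 m and horizontal distance between plate1 and plate2 below 0.015 m and angle between the x axis of plate1 and the x axis of plate2, either way round below 0.12 rad and value of joint start_key below 0.12 rad); the robot touches nothing.
It fails at once if the wash bottle is pushed more than 40 mm or knocked over (distance of wash_bottle from where it was at the start of the episode above 0.04 m or angle between wash_bottle's own z axis and vertical above 0.5 rad).
It fails at once if the reagent bottle is pushed more than 40 mm or knocked over (distance of reagent_bottle from where it was at the start of the episode above 0.04 m or angle between reagent_bottle's own z axis and vertical above 0.5 rad).
It fails at once if the beaker is pushed more than 40 mm or knocked over (distance of beaker from where it was at the start of the episode above 0.04 m or angle between beaker's own z axis and vertical above 0.5 rad).
It fails at once if the key is turned to START while the cover is off the warmer (value of joint start_key above 0.6 rad and horizontal distance between cover and tank_rim above 0.1 m).
Of jar5, jar6 only 1 to 2 are there at a start; the rules pass over those that are not, and their reading is None.
At some moment in a run one of cover may be knocked a few centimetres aside while the robot is not near it.
Once in a run the grip may slacken for a moment while it holds something.
It also fails if it takes over 210 s, if anything falls off the work surface, if the arm or the gripper's body presses on something with over 40 N, if the wrist force passes 120 N, or if a joint passes its speed limit or range.

## Working session

There is one attempt and no reset: what is moved stays moved. The work goes in short steps, Python scripts to look and compute and a tool call to move; the robot and the scene stay as the last step left them, time stands still between calls to the robot, and variables do not carry over. Pictures are saved under pics/ and viewed, and the job is handed in when it is done.

Besides the shell and the picture viewer there is one more tool, called after "Call:" in YAML: its name, and indented under it one key for each argument. move_arm: Moves the arm, as the interface text tells. Its arguments: {"type":"object","properties":{"dp":{"type":"array","items":{"type":"array","items":{"type":"number"}}},"yaw":{"type":"array","items":{"type":"number"}},"gripper":{"type":"number"},"force":{"type":"number"}},"required":["dp","yaw"]}

I'll start with the state and pictures from the cameras.

```bash
mkdir -p pics; ls; cat > h.py <<'E'
import numpy as np, cv2
from cell import readout, grab_frame, get_calibration, ticket, finder, robot
def shot(n,fn=None):
    c=get_calibration(n); im,d=grab_frame(n)
    if fn: cv2.imwrite('pics/'+fn,im[:,:,::-1])
    return im,d,c
def R_of(c):
    r=np.array(c['rotation'],float)
    return r if r.shape==(3,3) else cv2.Rodrigues(r)[0]
def cloud(d,c):
    K=np.array(c['camera_matrix']); h,w=d.shape
    u,v=np.meshgrid(np.arange(w),np.arange(h))
    P=np.stack([(u-K[0,2])/K[0,0]*d,(v-K[1,2])/K[1,1]*d,d],-1)
    W=P@R_of(c).T+np.array(c['position']); W[d<=0]=np.nan
    return W
def proj(p,c):
    K=np.array(c['camera_matrix']); q=R_of(c).T@(np.array(p)-np.array(c['position'])); q=K@q
    return q[:2]/q[2]
def ray(px,c,z):
    K=np.array(c['camera_matrix']); q=R_of(c)@np.linalg.inv(K)@np.array([px[0],px[1],1.]); o=np.array(c['position'])
    return o+q*(z-o[2])/q[2]
E
python3 - <<'E'
from h import *
s=readout.sense()
for k,v in s.items(): print(k,np.round(v,3))
print(robot.tcp_to_grasp)
for n in ['side','top','wrist']:
    im,d,c=shot(n,n+'0.png'); print(n,c)
E
```

```text
pics
clock 0.0
joints [-1.194  0.322 -0.07   1.452  0.023  1.371 -0.057]
dq [ 0.     0.    -0.001  0.    -0.001  0.     0.   ]
effort [ 0.0000e+00 -4.9359e+01 -3.8200e-01 -3.1433e+01  1.3000e-02  1.2000e-02
  0.0000e+00]
position [0.231 0.607 0.23 ]
tcp_rot [-5.67e-01 -3.09e+00  3.00e-03]
ft_force [ 0.253 -0.277  0.421]
wrist_torque [0.014 0.036 0.02 ]
opening 0.999
0.0187
side {'camera_matrix': array([[412.95880671,   0.        , 256.73250414],
       [  0.        , 412.95880671, 190.00590337],
       [  0.        ,   0.        ,   1.        ]]), 'position': array([-0.1578403 , -0.88077304,  0.8463148 ]), 'rotation': array([-2.02126485,  0.58942026, -0.32566484])}
top {'camera_matrix': array([[370.30520049,   0.        , 257.19883767],
       [  0.        , 370.30520049, 190.8092357 ],
       [  0.        ,   0.        ,   1.        ]]), 'position': array([0.27316052, 0.1555568 , 1.43965706]), 'rotation': array([-2.13583364,  2.12559465, -0.17456005])}
wrist {'camera_matrix': array([[310.19081845,   0.        , 256.37244794],
       [  0.        , 310.19081845, 189.48604382],
       [  0.        ,   0.        ,   1.        ]]), 'position': array([0.16188907, 0.63347454, 0.3735821 ]), 'rotation': array([2.377453  , 1.63999368, 0.24155077])}
```

View pics/side0.png

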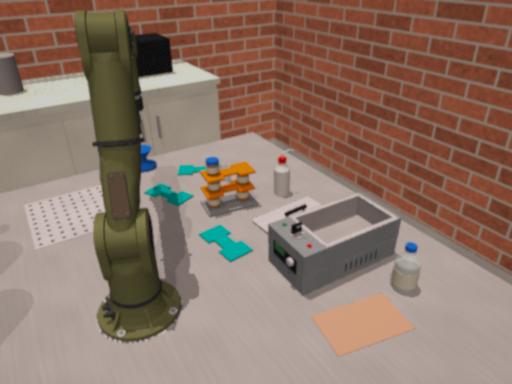

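View pics/top0.png

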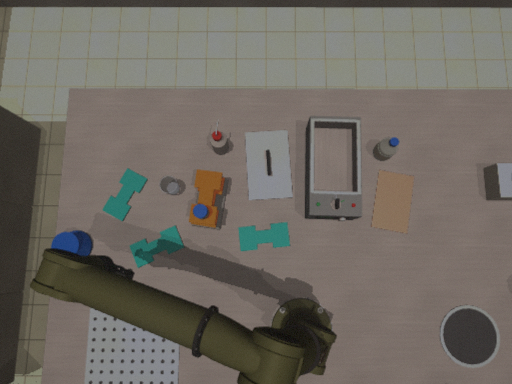

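View pics/wrist0.png

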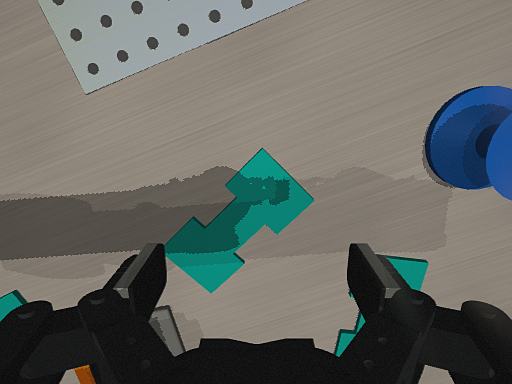

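```bash
python3 - <<'E'
from h import *
im,d,c=shot('top')
for n in ['jar1','plate2','carrier','mat','warmer','cover','wash_bottle','reagent_bottle','beaker','tank_floor','tank_rim','key_grip','start_key']:
    try: 
        for f in (finder.boxes_of,finder.place_of):
            r=f('top',n); print(n,f.__name__,[(round(x['score'],2),np.round(x['point']).tolist()) for x in r])
    except Exception as e: print(n,e)
print(readout.sense()['clock'])
E
```

```text
jar1 call [(0.48, [200.0, 214.0])]
jar1 call [(0.71, [202.0, 216.0])]
plate2 call [(0.73, [160.0, 245.0]), (0.72, [217.0, 193.0]), (0.67, [210.0, 191.0]), (0.62, [125.0, 193.0]), (0.57, [264.0, 236.0])]
plate2 call [(0.93, [260.0, 234.0]), (0.67, [207.0, 196.0]), (0.67, [125.0, 192.0]), (0.65, [208.0, 201.0]), (0.65, [160.0, 244.0])]
carrier call [(0.55, [215.0, 142.0])]
carrier call [(0.53, [209.0, 202.0])]
mat call [(0.95, [394.0, 200.0]), (0.33, [218.0, 202.0])]
mat call [(0.77, [393.0, 201.0])]
warmer call [(0.66, [331.0, 164.0])]
warmer call [(0.88, [327.0, 164.0])]
cover call [(0.88, [266.0, 162.0]), (0.49, [337.0, 169.0]), (0.39, [170.0, 186.0])]
cover call [(0.81, [267.0, 163.0]), (0.16, [219.0, 146.0])]
wash_bottle call [(0.77, [216.0, 141.0])]
wash_bottle call [(0.85, [220.0, 146.0])]
reagent_bottle call [(0.75, [386.0, 148.0])]
reagent_bottle call []
beaker call [(0.6, [169.0, 187.0])]
beaker call [(0.84, [171.0, 189.0])]
tank_floor call [(0.65, [334.0, 168.0])]
tank_floor call [(0.73, [333.0, 161.0])]
tank_rim call [(0.69, [337.0, 167.0])]
tank_rim call [(0.74, [338.0, 158.0])]
key_grip call [(0.62, [337.0, 200.0])]
key_grip call [(0.6, [336.0, 201.0])]
start_key call [(0.74, [217.0, 196.0]), (0.59, [386.0, 149.0]), (0.55, [339.0, 203.0]), (0.48, [266.0, 166.0])]
start_key it knows: beaker, carrier, cover, jar, key_grip, mat, plate, reagent_bottle, tank_floor, tank_rim, warmer, wash_bottle
1.45
```

The top view shows the stack at (208,200) with one blue-capped jar on top at (200,212). It also shows the cover at (268,165), the warmer at (333,165) with its key at (337,203), and the mat at (393,201). Three turquoise plates lie loose and have to be left alone. Next I'll measure geometry from depth.

```bash
python3 - <<'E'
from h import *
im,d,c=shot('top')
W=cloud(d,c); np.save('Wtop.npy',W); np.save('imtop.npy',im)
hsv=cv2.cvtColor(im,cv2.COLOR_RGB2HSV)
def rect(mask,name):
    mask=mask&np.isfinite(W[...,0])
    n,l,st,_=cv2.connectedComponentsWithStats(mask.astype(np.uint8))
    for k in np.argsort(-st[1:,4])[:4]+1:
        if st[k,4]<30: continue
        p=W[l==k]; r=cv2.minAreaRect((p[:,:2]*1000).astype(np.float32))
        print(name,st[k,4],'px',st[k,:4],'ctr',np.round(r[0],1),'size',np.round(r[1],1),'ang',round(r[2],1),'z',np.round(np.percentile(p[:,2],[5,50,95]),3))
H,S,V=hsv[...,0],hsv[...,1],hsv[...,2]
z=W[...,2]; x=W[...,0];y=W[...,1]
print(im[200,393],hsv[200,393],im[180,208],hsv[180,208],im[165,255],im[150,335])
ro=np.zeros_like(z,bool)
ro[90:240,360:430]=1
rect((H<20)&(S>60)&(z<0.02)&ro,'mat')
ro[:]=0; ro[150:250,180:240]=1
rect((H<20)&(S>150)&ro&(z>.125)&(z<.17),'plate2')
rect((H>100)&(H<125)&(S>120)&ro,'cap')
ro[:]=0; ro[115:215,238:300]=1
rect(ro&(z>0.006)&(z<.03),'cover'); rect(ro&(z>0.035),'handle')
ro[:]=0; ro[100:230,295:370]=1
rect(ro&(z>0.13),'warmerrim'); rect(ro&(z>.06)&(z<.08),'floor');rect(ro&(z>0.16),'key')
ro[:]=0; ro[170:200,155:185]=1
rect(ro&(z>0.05),'beaker')
ro[:]=0; ro[115:160,200:240]=1
rect(ro&(z>0.03),'wash')
ro[:]=0; ro[125:165,370:405]=1
rect(ro&(z>0.03),'reag')
E
```

```text
[135 109  88] [ 13  89 135] [135  85  36] [ 15 187 135] [138 139 140] [129 115 110]
mat 2095 px [371 170  43  64] ctr [ 481.5 -366.4] size [143.7 231.6] ang 79.6 z [-0.003  0.003  0.007]
plate2 951 px [189 170  33  55] ctr [472.2 346.1] size [ 92.8 187.8] ang 83.3 z [0.143 0.148 0.152]
cap 147 px [193 204  14  14] ctr [414.7 354.6] size [44.7 43.1] ang 76.6 z [0.203 0.207 0.211]
cover 2738 px [245 130  48  70] ctr [626.  119.5] size [278.2 174.6] ang 3.7 z [0.007 0.012 0.017]
handle 90 px [266 150   6  25] ctr [624.2 120.7] size [95.9 14.1] ang 3.7 z [0.043 0.047 0.053]
warmerrim 2354 px [309 115  54 102] ctr [ 592.8 -117.8] size [187.1 368. ] ang 88.3 z [0.136 0.142 0.147]
floor 2421 px [314 126  40  65] ctr [ 633.4 -124.9] size [145.6 247.5] ang 88.1 z [0.065 0.07  0.075]
floor 42 px [307 153   1  42] ctr [574.2 -24.1] size [  1.4 160.1] ang 88.3 z [0.062 0.072 0.078]
key 41 px [336 198   4  11] ctr [ 447.5 -112.8] size [32.5 10. ] ang 0.3 z [0.166 0.182 0.186]
beaker 133 px [160 175  19  19] ctr [529.1 495.8] size [65.1 64.9] ang 69.3 z [0.052 0.075 0.088]
wash 337 px [210 119  19  34] ctr [699.7 304.7] size [59.6 75.9] ang 51.7 z [0.045 0.119 0.18 ]
reag 411 px [375 137  24  22] ctr [ 675.5 -327. ] size [71.3 65.1] ang 35.2 z [0.04  0.103 0.15 ]
```

The layout from depth fits the given sizes: stack axis at -6.7°, cover 278x174 mm at 3.7°, warmer axis at -1.7°, mat at -10.4°. Only one top jar is present. Next is a move planner helper, then the first approach.

```bash
cat >> h.py <<'E'
def st():
    s=readout.sense(); R=cv2.Rodrigues(np.array(s['tcp_rot']))[0]; return s,np.array(s['position']),R
def plan(x,y,z,yang=None):
    """target TCP in mm, world angle (deg) of tool y; prints dp cm, yaw deg"""
    s,p,R=st(); t=np.array([x,y,z])/1000.
    dp=R.T@(t-p)*100; a=np.degrees(np.arctan2(R[1,1],R[0,1])); 
    yw=0 if yang is None else -((yang-a+180)%360-180)
    print('to',(x,y,z),'dp',np.round(dp,2),'yaw',round(yw,1),'| now',np.round(p*1000,1),'ty',round(a,1),'j7',round(s['joints'][6],2),'t',round(s['clock'],2),'op',round(s['opening'],3),'F',np.round(s['ft_force'],1))
E
python3 -c "
from h import *
plan(415,354.5,235,-6.7)"
```

```text
to (415, 354.5, 235) dp [-26.22 -17.13  -0.36] yaw 75.9 | now [230.7 607.7 231.4] ty 69.2 j7 -0.06 t 1.5 op 1.003 F [ 0.1  0.5 -0.2]
```

Call:
move_arm:
  dp:
    - [-3.3, -2.1, 0]
    - [-6.6, -4.3, 0]
    - [-9.9, -6.4, -0.2]
    - [-13.1, -8.6, -0.5]
    - [-16, -10.5, -0.5]
  yaw: [7, 14, 21, 28, 35]
  gripper: 0
  force: 50

```text
clock: 1.92
position: [0.3447, 0.4507, 0.2371]
tcp_rot: [1.479, 2.771, 0.002]
ft_force: [1.1, -0.0, 0.6]
opening: 1.002
```

```bash
python3 -c "
from h import *
plan(415,354.5,240,-6.7)"
```

```text
to (415, 354.5, 240) dp [-11.9    0.49  -0.29] yaw 40.5 | now [344.7 450.7 237.1] ty 33.8 j7 -0.36 t 1.92 op 1.002 F [ 1.1 -0.   0.6]
```

Call:
move_arm:
  dp:
    - [-3, 0.1, 0]
    - [-6, 0.2, -0.1]
    - [-9, 0.3, -0.2]
    - [-11.5, 0.5, -0.3]
    - [-11.9, 0.5, -0.3]
  yaw: [7, 14, 21, 28, 35]

```text
clock: 2.33
position: [0.4183, 0.352, 0.24]
tcp_rot: [2.25, 2.189, 0.002]
ft_force: [0.6, 0.0, 1.3]
opening: 0.999
```

Call:
move_arm:
  dp:
    - [0, 0, 0]
    - [0, 0, 0]
  yaw: [5.5, 5.5]

```text
clock: 2.5
position: [0.4146, 0.3565, 0.2396]
tcp_rot: [-2.344, -2.091, -0.001]
ft_force: [-1.4, -0.4, -0.8]
opening: 1.005
```

```bash
python3 - <<'E'
from h import *
plan(415,354.5,161,-6.7)
im,d,c=shot('wrist','w1.png')
print(proj([.415,.3545,.208],c))
W=cloud(d,c); hsv=cv2.cvtColor(im,cv2.COLOR_RGB2HSV)
m=(hsv[...,0]>100)&(hsv[...,0]<125)&(hsv[...,1]>120)&(W[...,2]>.19)&(W[...,2]<.22)
p=W[m]; print(len(p),cv2.minEnclosingCircle((p[:,:2]*1000).astype(np.float32)))
E
```

```text
to (415, 354.5, 161) dp [-0.2   0.06  7.86] yaw 0.2 | now [414.6 356.5 239.6] ty -6.5 j7 -0.85 t 2.5 op 1.005 F [-1.4 -0.4 -0.8]
[256.49825536 225.16682883]
4828 ((415.7203674316406, 355.6680603027344), 24.467330932617188)
```

View pics/w1.png

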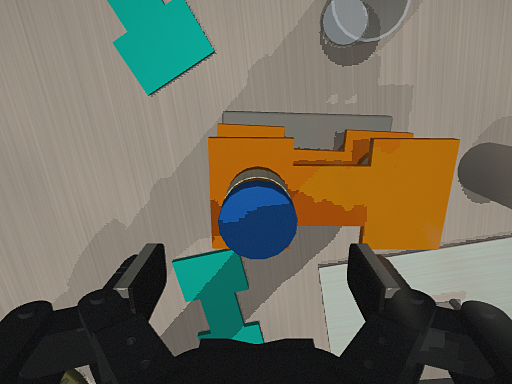

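The wrist view shows the single top jar's cap at about (257,220), measured at (415.7,355.7) with a 24.5 mm radius, so I'm descending onto it.

Call:
move_arm:
  dp:
    - [-0.1, 0.1, 2.5]
    - [-0.1, 0.1, 5]
    - [-0.1, 0.1, 7]
    - [-0.1, 0.1, 7.8]
    - [-0.1, 0.1, 7.8]
  yaw: [0, 0, 0, 0, 0]

```text
clock: 2.97
position: [0.4135, 0.3555, 0.1592]
tcp_rot: [2.337, 2.099, -0.007]
ft_force: [-0.2, 0.5, 0.9]
opening: 0.999
```

Call:
move_arm:
  dp:
    - [0, 0, 0]
    - [0, 0, 0]
    - [0, 0, 0]
    - [0, 0, 0]
    - [0, 0, 0]
  yaw: [0, 0, 0, 0, 0]
  gripper: 255
  force: 50

```text
clock: 3.38
position: [0.4156, 0.3569, 0.1631]
tcp_rot: [-2.339, -2.097, -0.005]
ft_force: [-1.4, 0.3, 5.5]
opening: 0.554
```

```bash
python3 -c "
from h import *
plan(415,354.5,235)"
```

```text
to (415, 354.5, 235) dp [-0.23 -0.02 -7.19] yaw 0 | now [415.6 356.9 163.1] ty -6.3 j7 -0.84 t 3.38 op 0.554 F [-1.4  0.3  5.5]
```

Call:
move_arm:
  dp:
    - [0, 0, -1.5]
    - [0, 0, -4]
    - [0, 0, -6.5]
    - [0, 0, -8]
    - [0, 0, -8]
  yaw: [0, 0, 0, 0, 0]

```text
clock: 3.8
position: [0.4165, 0.3573, 0.2451]
tcp_rot: [-2.34, -2.096, -0.011]
ft_force: [-0.6, 0.1, -0.5]
opening: 0.555
```

```bash
python3 -c "
from h import *
plan(717,-83.5,240,-1.7)"
```

```text
to (717, -83.5, 240) dp [-40.52  34.69   0.44] yaw -4.6 | now [416.5 357.3 245.1] ty -6.3 j7 -0.85 t 3.8 op 0.555 F [-0.6  0.1 -0.5]
```

Call:
move_arm:
  dp:
    - [-2, 1.7, 0]
    - [-5, 4.3, 0]
    - [-8, 6.9, 0]
    - [-11, 9.4, 0]
    - [-14, 12, 0]
  yaw: [0, 0, 0, 0, 0]

```text
clock: 4.22
position: [0.5188, 0.2019, 0.2398]
tcp_rot: [-2.339, -2.097, 0.003]
ft_force: [1.1, 0.7, -1.0]
opening: 0.556
```

Call:
move_arm:
  dp:
    - [-3, 2.6, 0]
    - [-6, 5.2, 0]
    - [-9, 7.8, 0]
    - [-12, 10.3, 0]
    - [-15, 12.9, 0]
  yaw: [-1, -2, -3, -4, -4.5]

```text
clock: 4.63
position: [0.6307, 0.0388, 0.2396]
tcp_rot: [-2.254, -2.187, 0.003]
ft_force: [0.6, 0.1, -1.6]
opening: 0.554
```

```bash
python3 -c "
from h import *
plan(717,-83.5,240,-1.7)"
```

```text
to (717, -83.5, 240) dp [-11.97   8.99  -0.05] yaw -0.0 | now [630.7  38.8 239.6] ty -1.7 j7 -0.03 t 4.63 op 0.554 F [ 0.6  0.1 -1.6]
```

Call:
move_arm:
  dp:
    - [-3, 2.3, 0]
    - [-6, 4.5, 0]
    - [-9, 6.7, 0]
    - [-11, 8.2, 0]
    - [-11, 8.2, 0]
  yaw: [0, 0, 0, 0, 0]

```text
clock: 5.05
position: [0.7096, -0.0803, 0.2382]
tcp_rot: [2.264, 2.175, -0.01]
ft_force: [-1.1, -0.6, -1.4]
opening: 0.553
```

```bash
python3 - <<'E'
from h import *
plan(717,-83.5,140,-1.7)
im,d,c=shot('wrist','w2.png')
E
```

```text
to (717, -83.5, 140) dp [-0.23  0.78  9.82] yaw -0.6 | now [709.6 -80.3 238.2] ty -2.3 j7 0.19 t 5.05 op 0.553 F [-1.1 -0.6 -1.4]
```

View pics/w2.png

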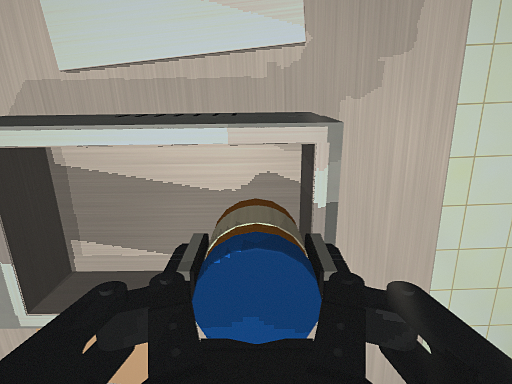

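```bash
python3 - <<'E'
from h import *
im,d,c=shot('wrist')
W=cloud(d,c)
z=W[...,2]
m=(z>.137)&(z<.147)
# inner edge of tank: floor and rim points
T=np.array([631,-119.]);a=np.radians(-1.7)
u=np.array([np.cos(a),np.sin(a)]);v=np.array([-u[1],u[0]])
P=W[m][:,:2]*1000-T; px=P@u; py=P@v
print('rim +y band (x in -60..60)',np.percentile(py[(abs(px)<60)&(py>50)],[1,50,99]))
print('rim +x band',np.percentile(px[(abs(py)<60)&(px>100)],[1,50,99]))
print('rim -x', np.percentile(px[(abs(py)<60)&(px<-100)],[1,50,99]) if ((abs(py)<60)&(px<-100)).any() else None)
i=(abs(px)<100)&(py>50); print('slope',np.degrees(np.polyfit(px[i],py[i],1)[0]))
f=(z>.066)&(z<.074); P=W[f][:,:2]*1000-T; px=P@u; py=P@v
print('floor',np.percentile(px,[0.5,99.5]),np.percentile(py,[.5,99.5]))
E
```

```text
rim +y band (x in -60..60) [78.31273514 86.70748093 94.34602471]
rim +x band [122.68178771 133.43960914 143.81325983]
rim -x [-155.01756469 -137.24189042 -133.7675422 ]
slope 0.05890342433652749
floor [-134.99225704  121.9557394 ] [-75.28842979  94.24520774]
```

The rim bands put the tank's inner x range at -134..+124 relative to my guess, so I'm moving its centre to (626,-119); y agrees. I'm lowering the jar at tank x≈+84.

Call:
move_arm:
  dp:
    - [-0.2, 0, 3]
    - [-0.2, 0, 6.5]
    - [-0.2, 0, 10]
    - [-0.2, 0, 12.5]
    - [-0.2, 0, 13.5]
  yaw: [-0.5, -0.5, -0.5, -0.5, -0.5]

```text
clock: 5.57
position: [0.7055, -0.0707, 0.1005]
tcp_rot: [-2.238, -2.194, 0.007]
ft_force: [-0.9, 0.9, -2.6]
opening: 0.555
```

```bash
python3 -c "
from h import *
plan(710,-83.5,87,-1.7)"
```

```text
to (710, -83.5, 87) dp [-1.28  0.49  1.34] yaw 0.6 | now [705.5 -70.7 100.5] ty -1.1 j7 0.23 t 5.57 op 0.555 F [-0.9  0.9 -2.6]
```

Call:
move_arm:
  dp:
    - [0, 0, 0]
    - [0, 0, 0]
  yaw: [0, 0]

```text
clock: 5.73
position: [0.7093, -0.0727, 0.1069]
tcp_rot: [-2.244, -2.198, -0.001]
ft_force: [0.4, 0.0, -1.3]
opening: 0.556
```

```bash
python3 -c "
from h import *
plan(710,-83.5,87,-1.7)"
```

```text
to (710, -83.5, 87) dp [-1.08  0.09  1.99] yaw 0.5 | now [709.3 -72.7 106.9] ty -1.2 j7 0.23 t 5.73 op 0.556 F [ 0.4  0.  -1.3]
```

Call:
move_arm:
  dp:
    - [-0.5, 0.1, 0.4]
    - [-1, 0.1, 0.9]
    - [-1.1, 0.1, 1.4]
    - [-1.1, 0.1, 1.9]
    - [-1.1, 0.1, 1.9]
  yaw: [0, 0, 0, 0, 0]

```text
clock: 6.15
position: [0.7124, -0.0858, 0.0972]
tcp_rot: [2.244, 2.193, 0.011]
ft_force: [-17.4, 4.1, 31.4]
opening: 0.555
```

Call:
move_arm:
  dp:
    - [0, 0, 0]
    - [0, 0, 0]
  yaw: [0, 0]

```text
clock: 6.32
position: [0.7124, -0.0858, 0.0971]
tcp_rot: [2.244, 2.193, 0.011]
ft_force: [-16.3, 3.6, 30.9]
opening: 0.554
```

```bash
python3 -c "
from h import *
plan(710,-83.5,87,-1.7)"
```

```text
to (710, -83.5, 87) dp [ 0.23 -0.25  1.01] yaw 0.4 | now [712.4 -85.8  97.1] ty -1.3 j7 0.25 t 6.32 op 0.554 F [-16.3   3.6  30.9]
```

Contact of 31 N came 10 mm too early, so I'm backing off and looking.

Call:
move_arm:
  dp:
    - [0, 0, -1]
    - [0, 0, -1]
    - [0, 0, -1]
  yaw: [0, 0, 0]

```text
clock: 6.57
position: [0.7105, -0.0858, 0.0982]
tcp_rot: [2.246, 2.194, 0.002]
ft_force: [0.2, -0.5, -2.1]
opening: 0.558
```

```bash
python3 - <<'E'
from h import *
plan(710,-83.5,87,-1.7)
im,d,c=shot('wrist','w3.png')
im,d,c=shot('side'); p=proj([.626,-.119,.142],c); x,y=int(p[0]),int(p[1]); print(x,y)
cv2.imwrite('pics/s3.png',cv2.resize(im[max(0,y-110):y+80,x-110:x+110,::-1],None,fx=3,fy=3,interpolation=cv2.INTER_CUBIC))
E
```

```text
to (710, -83.5, 87) dp [ 0.23 -0.06  1.12] yaw 0.4 | now [710.5 -85.8  98.2] ty -1.3 j7 0.25 t 6.57 op 0.558 F [ 0.2 -0.5 -2.1]
343 217
```

View pics/w3.png

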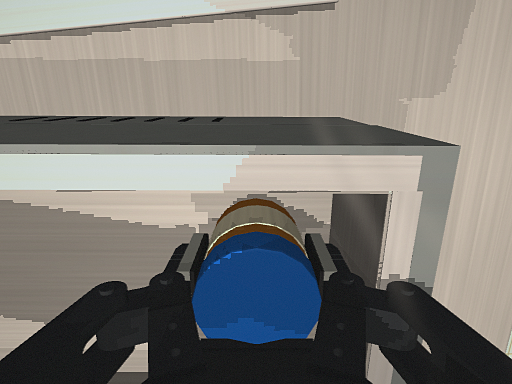

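View pics/s3.png

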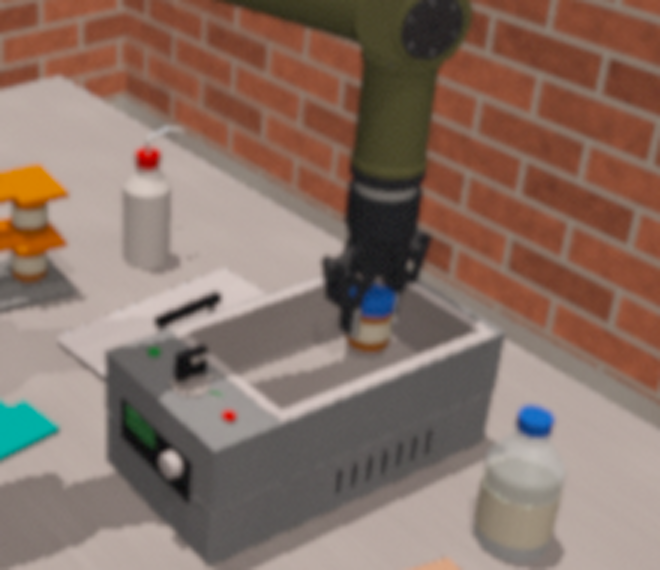

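The right knuckle sits above the +x rim at about (410,290), so a low grip can't go down near that wall. I'll set the jar down nearer the middle, then regrip it higher with the TCP about 31 mm above its base. I'll use that higher grip for all the jars.

Call:
move_arm:
  dp:
    - [0, -1.4, 0]
    - [0, -2.8, 0]
    - [0, -2.8, 0.5]
    - [0, -2.8, 0.9]
    - [0, -2.8, 0.9]
  yaw: [0.4, 0.4, 0.4, 0.4, 0.4]

```text
clock: 7.08
position: [0.6814, -0.084, 0.0862]
tcp_rot: [-2.252, -2.187, 0.003]
ft_force: [-0.8, 0.8, -1.9]
opening: 0.554
```

Call:
move_arm:
  dp:
    - [0, 0, 0.1]
    - [0, 0, 0.2]
    - [0, 0, 0.2]
  yaw: [0, 0, 0]

```text
clock: 7.33
position: [0.6822, -0.0843, 0.0859]
tcp_rot: [-2.254, -2.189, 0.001]
ft_force: [-0.1, 0.7, -1.8]
opening: 0.559
```

```bash
python3 -c "
from h import *
plan(682,-83.5,86,-1.7)"
```

```text
to (682, -83.5, 86) dp [ 0.08 -0.03 -0.01] yaw 0.0 | now [682.2 -84.3  85.9] ty -1.7 j7 0.24 t 7.33 op 0.559 F [-0.1  0.7 -1.8]
```

Call:
move_arm:
  dp:
    - [0, 0, 0.2]
    - [0, 0, 0.3]
    - [0, 0, 0.3]
  yaw: [0, 0, 0]

```text
clock: 7.58
position: [0.6825, -0.0845, 0.0853]
tcp_rot: [2.253, 2.188, 0.002]
ft_force: [-3.1, 0.2, 5.4]
opening: 0.556
```

Call:
move_arm:
  dp:
    - [0, 0, 0]
    - [0, 0, 0]
    - [0, 0, 0]
    - [0, 0, -0.8]
    - [0, 0, -1.7]
  yaw: [0, 0, 0, 0, 0]
  gripper: 60

```text
clock: 8.0
position: [0.6814, -0.0843, 0.1001]
tcp_rot: [-2.253, -2.188, 0.002]
ft_force: [-0.6, 0.3, 0.3]
opening: 0.766
```

Call:
move_arm:
  dp:
    - [0, 0, 0]
    - [0, 0, 0]
    - [0, 0, 0]
    - [0, 0, 0]
    - [0, 0, 0]
  yaw: [0, 0, 0, 0, 0]
  gripper: 255

```text
clock: 8.42
position: [0.6832, -0.0847, 0.1027]
tcp_rot: [2.252, 2.187, 0.004]
ft_force: [-0.1, -0.0, 3.2]
opening: 0.563
```

```bash
python3 -c "
from h import *
plan(710,-83.5,103,-1.7)"
```

```text
to (710, -83.5, 103) dp [ 0.2   2.68 -0.03] yaw 0.0 | now [683.2 -84.7 102.7] ty -1.7 j7 0.24 t 8.42 op 0.563 F [-0.1 -0.   3.2]
```

Call:
move_arm:
  dp:
    - [0.1, 0, -0.8]
    - [0.1, 1.2, -0.8]
    - [0.2, 2.3, -0.8]
    - [0.2, 2.3, -0.8]
    - [0.2, 2.3, 0.0]
  yaw: [0, 0, 0, 0, 0]

```text
clock: 8.83
position: [0.7057, -0.0829, 0.1019]
tcp_rot: [2.253, 2.188, 0.002]
ft_force: [-22.8, 4.3, 54.3]
opening: 0.552
```

Call:
move_arm:
  dp:
    - [0, 0, 0]
    - [0, 0, 0]
    - [0, 0, 0.1]
  yaw: [0, 0, 0]

```text
clock: 9.08
position: [0.706, -0.083, 0.1015]
tcp_rot: [2.252, 2.187, 0.004]
ft_force: [-2.0, 0.5, 13.3]
opening: 0.558
```

Call:
move_arm:
  dp:
    - [0, 0, -0.1]
    - [0, 0, -0.1]
    - [0, 0, -0.1]
    - [0, 0, -0.1]
    - [0, 0, -2]
  yaw: [0, 0, 0, 0, 0]
  gripper: 60

```text
clock: 9.5
position: [0.7018, -0.0825, 0.1146]
tcp_rot: [-2.249, -2.184, 0.009]
ft_force: [-0.4, 1.0, -0.8]
opening: 0.767
```

Call:
move_arm:
  dp:
    - [0, 0, -4]
    - [0, 0, -8]
    - [0, 0, -11]
    - [0, 0, -11]
    - [0, 0, -11]
  yaw: [0, 0, 0, 0, 0]

```text
clock: 9.92
position: [0.7059, -0.0835, 0.2317]
tcp_rot: [2.252, 2.186, 0.004]
ft_force: [0.0, 0.1, -0.0]
opening: 0.767
```

```bash
python3 - <<'E'
from h import *
plan(472,346,240,83.3)
im,d,c=shot('wrist','w4.png')
W=cloud(d,c); hsv=cv2.cvtColor(im,cv2.COLOR_RGB2HSV)
m=(hsv[...,0]>100)&(hsv[...,0]<125)&(hsv[...,1]>120)&(W[...,2]>.11)&(W[...,2]<.15)
p=W[m]; print(len(p),np.median(p[:,2]),cv2.minEnclosingCircle((p[:,:2]*1000).astype(np.float32)))
E
```

```text
to (472, 346, 240) dp [ 42.24 -24.65  -0.94] yaw -85.0 | now [705.9 -83.5 231.7] ty -1.7 j7 0.21 t 9.92 op 0.767 F [ 0.   0.1 -0. ]
2658 0.13058293082682876 ((705.6950073242188, -84.05821990966797), 24.290149688720703)
```

View pics/w4.png

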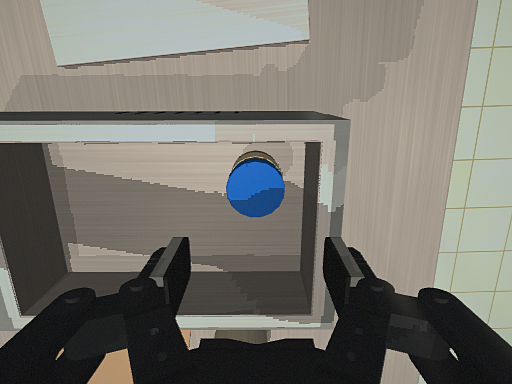

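The wrist view shows the first jar upright in the tank at (256,190), cap height 130.6 mm as it should be. Next is plate2.

Call:
move_arm:
  dp:
    - [2, -1.2, -0.5]
    - [5, -2.9, -0.9]
    - [8.2, -4.8, -0.9]
    - [11.4, -6.7, -0.9]
    - [14.6, -8.5, -0.9]
  yaw: [-7, -14, -21, -28, -35]
  gripper: 0

```text
clock: 10.38
position: [0.622, 0.0668, 0.2357]
tcp_rot: [-1.482, -2.767, 0.004]
ft_force: [0.3, 0.7, 0.3]
opening: 0.999
```

```bash
python3 -c "
from h import *
plan(472,346,240,83.3)"
```

```text
to (472, 346, 240) dp [31.55  2.99 -0.39] yaw -49.6 | now [622.   66.8 235.7] ty 33.7 j7 0.52 t 10.38 op 0.999 F [0.3 0.7 0.3]
```

Call:
move_arm:
  dp:
    - [3.5, 0.3, 0]
    - [7, 0.6, 0]
    - [10.5, 1, 0]
    - [14, 1.3, 0]
    - [17.5, 1.6, 0]
  yaw: [-7, -14, -21, -28, -35]

```text
clock: 10.8
position: [0.5392, 0.2216, 0.2359]
tcp_rot: [-0.58, -3.084, 0.004]
ft_force: [0.2, 0.5, -0.2]
opening: 0.998
```

```bash
python3 -c "
from h import *
plan(472,346,240,83.3)"
```

```text
to (472, 346, 240) dp [10.79  9.15 -0.4 ] yaw -14.6 | now [539.2 221.6 235.9] ty 68.7 j7 0.8 t 10.8 op 0.998 F [ 0.2  0.5 -0.2]
```

Call:
move_arm:
  dp:
    - [3, 2.5, 0]
    - [6, 5, 0]
    - [8.8, 7.5, 0]
    - [10.3, 8.8, 0]
    - [10.3, 8.8, 0]
  yaw: [-7, -14, -14.5, -14.5, -14.5]

```text
clock: 11.22
position: [0.4729, 0.3462, 0.2355]
tcp_rot: [-0.18, -3.131, 0.0]
ft_force: [-0.0, -0.0, 0.7]
opening: 1.004
```

Call:
move_arm:
  dp:
    - [0, 0, 0]
    - [0, 0, 0]
  yaw: [0, 0]

```text
clock: 11.38
position: [0.4783, 0.3388, 0.2366]
tcp_rot: [-0.198, -3.134, 0.004]
ft_force: [1.2, -0.2, 0.4]
opening: 0.999
```

```bash
cat >> h.py <<'E'
def orange(zlo,zhi,name='wrist',fn=None):
    im,d,c=shot(name,fn); W=cloud(d,c); hsv=cv2.cvtColor(im,cv2.COLOR_RGB2HSV)
    m=(hsv[...,0]<22)&(hsv[...,1]>150)&(W[...,2]>zlo)&(W[...,2]<zhi)
    n,l,s,_=cv2.connectedComponentsWithStats(m.astype(np.uint8))
    k=1+np.argmax(s[1:,4]); p=W[l==k]; r=cv2.minAreaRect((p[:,:2]*1000).astype(np.float32))
    print('orange n',len(p),'ctr',np.round(r[0],1),'size',np.round(r[1],1),'ang',round(r[2],1),'z',np.round(np.percentile(p[:,2],[5,50,95]),4))
    return p
def caps(zlo,zhi,name='wrist',fn=None):
    im,d,c=shot(name,fn); W=cloud(d,c); hsv=cv2.cvtColor(im,cv2.COLOR_RGB2HSV)
    m=(hsv[...,0]>100)&(hsv[...,0]<125)&(hsv[...,1]>120)&(W[...,2]>zlo)&(W[...,2]<zhi)
    n,l,s,_=cv2.connectedComponentsWithStats(m.astype(np.uint8))
    for k in range(1,n):
        if s[k,4]<(300 if name=='wrist' else 40): continue
        p=W[l==k]; o,r=cv2.minEnclosingCircle((p[:,:2]*1000).astype(np.float32)); print('cap n',s[k,4],'ctr',np.round(o,1),'r',round(r,1),'z',round(float(np.median(p[:,2])),4))
E
python3 - <<'E'
from h import *
plan(472,346,140,83.3)
orange(.14,.155,fn='w5.png')
E
```

```text
to (472, 346, 140) dp [0.71 0.67 9.66] yaw -0.5 | now [478.3 338.8 236.6] ty 82.8 j7 0.8 t 11.38 op 0.999 F [ 1.2 -0.2  0.4]
orange n 24632 ctr [472.6 346.9] size [ 92.3 190.5] ang 83.1 z [0.1475 0.1486 0.1497]
```

View pics/w5.png

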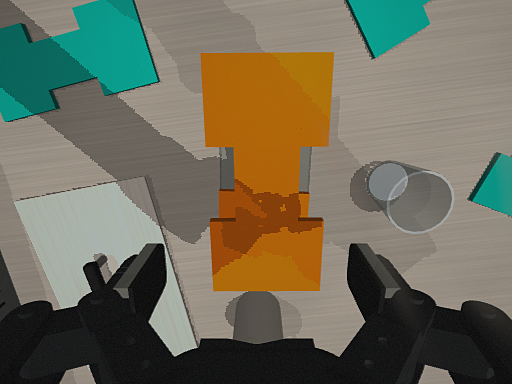

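Plate2 is at (472.6,346.9) with its long axis at -6.9°, and it matches 190x92 mm in size and orange colour. The turquoise look-alikes are at the edges of the picture. Descending to grip plate2 across its notch.

Call:
move_arm:
  dp:
    - [0.3, 0.4, 2]
    - [0.6, 0.8, 4.5]
    - [0.6, 0.8, 7]
    - [0.6, 0.8, 8.5]
    - [0.6, 0.8, 8.5]
  yaw: [-0.3, -0.3, -0.3, -0.3, -0.3]

```text
clock: 11.85
position: [0.4722, 0.3454, 0.1489]
tcp_rot: [-0.193, -3.13, 0.009]
ft_force: [0.0, -0.5, 0.1]
opening: 0.999
```

Call:
move_arm:
  dp:
    - [0, 0, 0]
    - [0, 0, 0]
    - [0, 0, 0]
  yaw: [0, 0, 0]

```text
clock: 12.1
position: [0.4747, 0.349, 0.1551]
tcp_rot: [0.19, 3.134, 0.003]
ft_force: [1.6, -0.7, 1.2]
opening: 0.997
```

```bash
python3 -c "
from h import *
plan(472.6,346.9,136,83.1)"
```

```text
to (472.6, 346.9, 136) dp [ 0.19 -0.24  1.91] yaw -0.1 | now [474.7 349.  155.1] ty 83.0 j7 0.79 t 12.1 op 0.997 F [ 1.6 -0.7  1.2]
```

Call:
move_arm:
  dp:
    - [0.2, -0.2, 1]
    - [0.2, -0.2, 1.9]
    - [0.2, -0.2, 1.9]
    - [0.2, -0.2, 1.9]
    - [0.2, -0.2, 1.9]
  yaw: [0, 0, 0, 0, 0]

```text
clock: 12.52
position: [0.4711, 0.3472, 0.1342]
tcp_rot: [-0.188, -3.136, 0.0]
ft_force: [0.8, 0.3, 1.1]
opening: 0.997
```

```bash
python3 -c "
from h import *
plan(472.6,346.9,136,83.1)"
```

```text
to (472.6, 346.9, 136) dp [-0.15 -0.02 -0.18] yaw 0.0 | now [471.1 347.2 134.2] ty 83.1 j7 0.79 t 12.52 op 0.997 F [0.8 0.3 1.1]
```

Call:
move_arm:
  dp:
    - [0, 0, 0]
    - [0, 0, 0]
    - [0, 0, 0]
    - [0, 0, 0]
    - [0, 0, 0]
  yaw: [0, 0, 0, 0, 0]
  gripper: 255
  force: 60

```text
clock: 12.93
position: [0.4716, 0.3475, 0.1351]
tcp_rot: [0.189, 3.135, 0.001]
ft_force: [-0.6, 0.7, 2.8]
opening: 0.567
```

Call:
move_arm:
  dp:
    - [0, 0, -1]
    - [0, 0, -3]
    - [0, 0, -5.5]
    - [0, 0, -7]
    - [0, 0, -7]
  yaw: [0, 0, 0, 0, 0]

```text
clock: 13.35
position: [0.4728, 0.3485, 0.2085]
tcp_rot: [0.188, 3.131, 0.007]
ft_force: [1.0, 0.3, -0.9]
opening: 0.568
```

```bash
python3 - <<'E'
from h import *
plan(481.5,-366.4,210,79.6)
caps(.12,.16,'top','t5.png')
shot('wrist','w6.png')
E
```

```text
to (481.5, -366.4, 210) dp [ -9.43 -70.87  -0.45] yaw 3.5 | now [472.8 348.5 208.5] ty 83.1 j7 0.79 t 13.35 op 0.568 F [ 1.   0.3 -0.9]
cap n 120 ctr [705.5 -83.8] r 23.0 z 0.1297
cap n 57 ctr [ 676.3 -330. ] r 16.0 z 0.1503
```

View pics/w6.png

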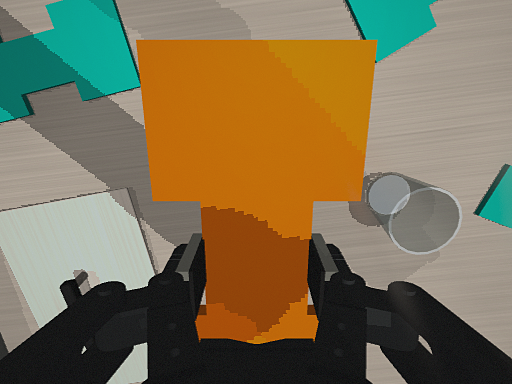

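The plate is held square between the fingers. Carrying it to the mat.

Call:
move_arm:
  dp:
    - [-0.2, -1.5, -1]
    - [-0.5, -4.5, -2]
    - [-0.9, -8, -2.5]
    - [-1.4, -12, -2.5]
    - [-1.9, -16, -2.5]
  yaw: [0, 0, 0, 0, 0]

```text
clock: 13.87
position: [0.4699, 0.1835, 0.2285]
tcp_rot: [-0.188, -3.135, 0.002]
ft_force: [0.7, 0.4, -2.1]
opening: 0.564
```

Call:
move_arm:
  dp:
    - [-0.5, -4, 0]
    - [-1, -8, 0]
    - [-1.6, -12, 0]
    - [-2.1, -16, 0]
    - [-2.6, -20, 0]
  yaw: [0, 0, 0, 0, 0]

```text
clock: 14.28
position: [0.471, -0.0184, 0.2283]
tcp_rot: [-0.19, -3.134, 0.0]
ft_force: [0.5, 0.0, -1.4]
opening: 0.562
```

Call:
move_arm:
  dp:
    - [-0.5, -4, 0]
    - [-1, -8, 0]
    - [-1.6, -12, 0]
    - [-2.1, -16, 0]
    - [-2.6, -20, 0]
  yaw: [0, 0, 0, 0, 0]

```text
clock: 14.7
position: [0.4726, -0.2195, 0.2285]
tcp_rot: [-0.189, -3.134, -0.001]
ft_force: [0.4, 0.3, -1.6]
opening: 0.565
```

```bash
python3 -c "
from h import *
plan(481.5,-366.4,200,79.6)"
```

```text
to (481.5, -366.4, 200) dp [ -2.66 -14.48   2.83] yaw 3.5 | now [ 472.6 -219.5  228.5] ty 83.1 j7 1.86 t 14.7 op 0.565 F [ 0.4  0.3 -1.6]
```

Call:
move_arm:
  dp:
    - [-0.7, -4, 0]
    - [-1.4, -8, 0]
    - [-2, -11.5, 0]
    - [-2.6, -14.1, 0]
    - [-2.6, -14.1, 0]
  yaw: [1, 2, 3, 3.5, 3.5]

```text
clock: 15.12
position: [0.4795, -0.3674, 0.2281]
tcp_rot: [-0.299, -3.124, 0.007]
ft_force: [0.3, -0.2, -0.7]
opening: 0.566
```

Call:
move_arm:
  dp:
    - [0, 0, 4]
    - [0, 0, 8]
    - [0, 0, 12]
    - [0, 0, 16]
    - [0, 0, 17.5]
  yaw: [0, 0, 0, 0, 0]

```text
clock: 15.53
position: [0.4787, -0.3569, 0.0476]
tcp_rot: [-0.284, -3.119, -0.008]
ft_force: [-1.5, 0.9, -1.7]
opening: 0.57
```

Call:
move_arm:
  dp:
    - [0, 0, 0]
    - [0, 0, 0]
    - [0, 0, 0]
  yaw: [0, 0, 0]

```text
clock: 15.78
position: [0.4839, -0.3611, 0.0558]
tcp_rot: [0.285, 3.127, -0.001]
ft_force: [0.4, 0.0, -1.0]
opening: 0.562
```

```bash
python3 -c "
from h import *
plan(481.5,-366.4,10,79.6)"
```

```text
to (481.5, -366.4, 10) dp [ 0.15 -0.56  4.58] yaw -0.0 | now [ 483.9 -361.1   55.8] ty 79.6 j7 2.23 t 15.78 op 0.562 F [ 0.4  0.  -1. ]
```

Call:
move_arm:
  dp:
    - [0, -0.3, 1.5]
    - [0.1, -0.5, 3]
    - [0.1, -0.5, 4.3]
    - [0.1, -0.5, 4.8]
    - [0.1, -0.5, 4.8]
  yaw: [0, 0, 0, 0, 0]

```text
clock: 16.2
position: [0.4808, -0.3644, 0.0049]
tcp_rot: [-0.284, -3.127, -0.002]
ft_force: [-0.8, -0.0, -1.3]
opening: 0.563
```

Call:
move_arm:
  dp:
    - [0, 0, 0]
    - [0, 0, 0.1]
    - [0, 0, 0.2]
    - [0, 0, 0.2]
  yaw: [0, 0, 0, 0]

```text
clock: 16.53
position: [0.482, -0.3652, 0.0048]
tcp_rot: [0.284, 3.128, -0.0]
ft_force: [-0.4, 0.0, -0.8]
opening: 0.564
```

Call:
move_arm:
  dp:
    - [0, 0, 0.1]
    - [0, 0, 0.2]
    - [0, 0, 0.3]
    - [0, 0, 0.3]
  yaw: [0, 0, 0, 0]

```text
clock: 16.87
position: [0.4815, -0.365, 0.0011]
tcp_rot: [-0.284, -3.129, -0.0]
ft_force: [-0.5, -0.2, -1.8]
opening: 0.568
```

Call:
move_arm:
  dp:
    - [0, 0, 0.1]
    - [0, 0, 0.2]
    - [0, 0, 0.3]
    - [0, 0, 0.3]
  yaw: [0, 0, 0, 0]

```text
clock: 17.2
position: [0.4817, -0.3652, 0.0005]
tcp_rot: [0.285, 3.128, 0.002]
ft_force: [-5.8, 4.3, 14.7]
opening: 0.563
```

Call:
move_arm:
  dp:
    - [0, 0, -0.2]
    - [0, 0, -0.2]
    - [0, 0, -0.2]
    - [0, 0, -0.2]
    - [0, 0, -1]
  yaw: [0, 0, 0, 0, 0]
  gripper: 60

```text
clock: 17.62
position: [0.4805, -0.3642, 0.0069]
tcp_rot: [-0.284, -3.126, -0.002]
ft_force: [-0.1, 0.5, 0.3]
opening: 0.768
```

Call:
move_arm:
  dp:
    - [0, 0, -4]
    - [0, 0, -8]
    - [0, 0, -12]
    - [0, 0, -16]
    - [0, 0, -19]
  yaw: [0, 0, 0, 0, 0]

```text
clock: 18.03
position: [0.4819, -0.366, 0.2024]
tcp_rot: [0.285, 3.125, -0.002]
ft_force: [-0.0, -0.3, 0.1]
opening: 0.765
```

Call:
move_arm:
  dp:
    - [0, 0, 0]
    - [0, 0, 0]
  yaw: [0, 0]

```text
clock: 18.2
position: [0.4825, -0.3661, 0.201]
tcp_rot: [0.284, 3.124, -0.002]
ft_force: [0.4, 0.2, -0.1]
opening: 0.764
```

```bash
python3 - <<'E'
from h import *
plan(472,346,240,-6.7)
orange(.008,.02,fn='w7.png')
caps(.12,.16,'top')
orange(.07,.09,'top','t7.png')
E
```

```text
to (472, 346, 240) dp [13.86 69.84 -4.04] yaw 86.3 | now [ 482.5 -366.1  201. ] ty 79.6 j7 2.16 t 18.2 op 0.764 F [ 0.4  0.2 -0.1]
orange n 12418 ctr [ 483.3 -365.4] size [ 92.3 189.7] ang 79.6 z [0.0104 0.0116 0.0128]
cap n 120 ctr [704.9 -84.3] r 23.4 z 0.1292
cap n 57 ctr [ 676.8 -330.3] r 14.8 z 0.1486
cap n 128 ctr [534.2 342.6] r 23.4 z 0.1394
cap n 134 ctr [415.3 353.1] r 23.5 z 0.1399
orange n 647 ctr [468.7 347.1] size [ 90.6 186. ] ang 80.9 z [0.0749 0.0794 0.084 ]
```

View pics/w7.png

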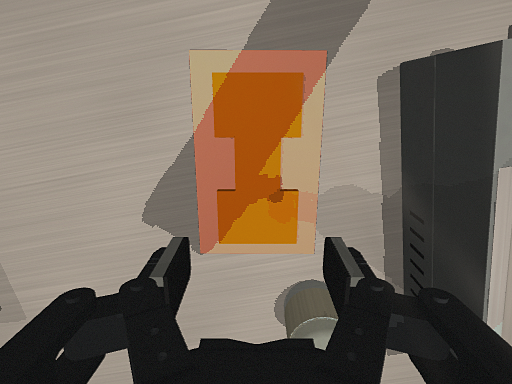

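View pics/t7.png

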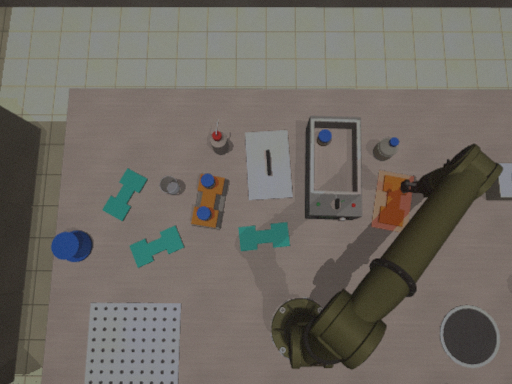

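Plate2 lies squared on the mat at (483.3,-365.4), and the middle jars still stand at (534,343) and (415,353). Next is the middle layer.

Call:
move_arm:
  dp:
    - [0.4, 1.5, -2]
    - [1.1, 5, -4]
    - [1.9, 9, -4.5]
    - [2.7, 13, -4.5]
    - [3.5, 17, -4.5]
  yaw: [7, 14, 21, 28, 35]
  gripper: 0

```text
clock: 18.77
position: [0.478, -0.2165, 0.2421]
tcp_rot: [-1.102, -2.94, 0.0]
ft_force: [-0.3, -0.2, -0.0]
opening: 1.0
```

```bash
python3 -c "
from h import *
plan(534,343,245,-6.7)"
```

```text
to (534, 343, 245) dp [32.55 45.85 -0.28] yaw 55.6 | now [ 478.  -216.5  242.1] ty 48.9 j7 1.26 t 18.77 op 1.0 F [-0.3 -0.2 -0. ]
```

Call:
move_arm:
  dp:
    - [2.3, 3.3, 0]
    - [4.6, 6.5, 0]
    - [7, 9.8, 0]
    - [9.3, 13, 0]
    - [11.6, 16.3, 0]
  yaw: [7, 14, 21, 28, 35]

```text
clock: 19.18
position: [0.4941, -0.0415, 0.2417]
tcp_rot: [-1.831, -2.55, 0.002]
ft_force: [1.1, 0.1, -0.7]
opening: 1.0
```

```bash
python3 -c "
from h import *
plan(534,343,245,-6.7)"
```

```text
to (534, 343, 245) dp [35.16 16.08 -0.33] yaw 25.4 | now [494.1 -41.5 241.7] ty 18.7 j7 0.35 t 19.18 op 1.0 F [ 1.1  0.1 -0.7]
```

Call:
move_arm:
  dp:
    - [3.6, 1.7, 0]
    - [7.2, 3.3, 0]
    - [10.8, 4.9, 0]
    - [14.4, 6.6, 0]
    - [18, 8.2, 0]
  yaw: [6, 12, 18, 22, 22]

```text
clock: 19.6
position: [0.5133, 0.1555, 0.2415]
tcp_rot: [-2.281, -2.158, 0.004]
ft_force: [1.1, -0.2, 0.2]
opening: 1.002
```

```bash
python3 -c "
from h import *
plan(534,343,245,-6.7)"
```

```text
to (534, 343, 245) dp [18.84  1.02 -0.37] yaw 3.5 | now [513.3 155.5 241.5] ty -3.2 j7 -0.37 t 19.6 op 1.002 F [ 1.1 -0.2  0.2]
```

Call:
move_arm:
  dp:
    - [4, 0.2, 0]
    - [8, 0.4, 0]
    - [12, 0.6, 0]
    - [16, 0.8, 0]
    - [18.3, 1, 0]
  yaw: [2, 3.5, 3.5, 3.5, 3.5]

```text
clock: 20.02
position: [0.5315, 0.3413, 0.2405]
tcp_rot: [-2.336, -2.096, 0.005]
ft_force: [-0.6, -0.4, -0.6]
opening: 0.999
```

Call:
move_arm:
  dp:
    - [0, 0, 0]
    - [0, 0, 0]
    - [0, 0, 0]
  yaw: [0, 0, 0]

```text
clock: 20.27
position: [0.5338, 0.3343, 0.2417]
tcp_rot: [2.345, 2.09, -0.005]
ft_force: [0.1, -0.6, -0.1]
opening: 1.0
```

```bash
python3 - <<'E'
from h import *
plan(534,343,111,-6.7)
caps(.13,.15,fn='w8.png')
E
```

```text
to (534, 343, 111) dp [ 0.9  -0.06 13.07] yaw 0.1 | now [533.8 334.3 241.7] ty -6.6 j7 -0.66 t 20.27 op 1.0 F [ 0.1 -0.6 -0.1]
cap n 2704 ctr [534.6 343.9] r 24.4 z 0.1406
cap n 2866 ctr [416.3 354.2] r 24.6 z 0.1406
```

View pics/w8.png

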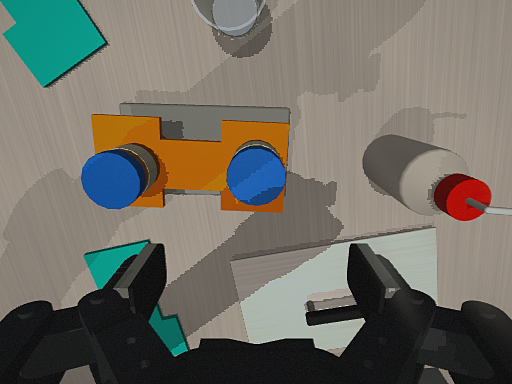

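Both middle jars are clear, with caps at (257,175) and (113,180). The wash bottle at (460,195) is well away from the right finger.

Call:
move_arm:
  dp:
    - [0.4, 0, 2.5]
    - [0.8, 0, 6]
    - [1, 0, 9.5]
    - [1, 0, 12.5]
    - [1, 0, 13]
  yaw: [0, 0, 0, 0, 0]

```text
clock: 20.73
position: [0.5319, 0.3418, 0.1074]
tcp_rot: [-2.346, -2.088, 0.016]
ft_force: [-1.5, -1.0, -1.3]
opening: 1.002
```

Call:
move_arm:
  dp:
    - [0, 0, 0]
    - [0, 0, 0]
    - [0, 0, 0]
  yaw: [0, 0, 0]

```text
clock: 20.98
position: [0.5368, 0.3462, 0.1163]
tcp_rot: [2.345, 2.09, 0.007]
ft_force: [-0.5, 0.3, -0.2]
opening: 1.002
```

```bash
python3 -c "
from h import *
plan(534.6,343.9,111,-6.7)"
```

```text
to (534.6, 343.9, 111) dp [-0.25 -0.19  0.52] yaw 0.1 | now [536.8 346.2 116.3] ty -6.6 j7 -0.65 t 20.98 op 1.002 F [-0.5  0.3 -0.2]
```

Call:
move_arm:
  dp:
    - [-0.1, -0.1, 0.2]
    - [-0.1, -0.1, 0.2]
    - [-0.1, -0.1, 0.2]
    - [-0.1, -0.1, 0.2]
    - [-0.1, -0.1, 0.2]
  yaw: [0, 0, 0, 0, 0]
  gripper: 255
  force: 50

```text
clock: 21.4
position: [0.5345, 0.3456, 0.1127]
tcp_rot: [-2.344, -2.091, -0.004]
ft_force: [-0.2, -0.2, 5.3]
opening: 0.558
```

```bash
python3 -c "
from h import *
plan(534.6,343.9,111,-6.7)"
```

```text
to (534.6, 343.9, 111) dp [-0.16  0.03  0.17] yaw 0.2 | now [534.5 345.6 112.7] ty -6.5 j7 -0.65 t 21.4 op 0.558 F [-0.2 -0.2  5.3]
```

Call:
move_arm:
  dp:
    - [0, 0, -1.5]
    - [0, 0, -4.5]
    - [0, 0, -8.5]
    - [-0.5, 0.2, -12]
    - [-2.5, 0.6, -12.5]
  yaw: [0, 0, 0, 0, 0]

```text
clock: 21.82
position: [0.5382, 0.325, 0.2431]
tcp_rot: [-2.337, -2.097, -0.018]
ft_force: [-0.3, 1.0, -0.4]
opening: 0.554
```

```bash
python3 -c "
from h import *
plan(705,-159.4,240,-1.7)"
```

```text
to (705, -159.4, 240) dp [-4.636e+01  2.180e+01  1.000e-02] yaw -4.5 | now [538.2 325.  243.1] ty -6.2 j7 -0.63 t 21.82 op 0.554 F [-0.3  1.  -0.4]
```

Call:
move_arm:
  dp:
    - [-3, 1.4, 0]
    - [-6.6, 3.1, 0]
    - [-10.2, 4.8, 0]
    - [-13.8, 6.5, 0]
    - [-17.4, 8.2, 0]
  yaw: [0, 0, 0, 0, 0]

```text
clock: 22.23
position: [0.5986, 0.1355, 0.2357]
tcp_rot: [-2.343, -2.091, 0.001]
ft_force: [0.7, 0.7, -1.6]
opening: 0.557
```

Call:
move_arm:
  dp:
    - [-3.6, 1.7, 0]
    - [-7.2, 3.4, 0]
    - [-10.8, 5.1, 0]
    - [-14.4, 6.8, 0]
    - [-18, 8.5, 0]
  yaw: [-1, -2, -3, -4, -4.5]

```text
clock: 22.65
position: [0.6626, -0.0528, 0.2355]
tcp_rot: [-2.258, -2.182, 0.001]
ft_force: [1.6, -0.4, -0.6]
opening: 0.556
```

```bash
python3 -c "
from h import *
plan(705,-159.4,240,-1.7)"
```

```text
to (705, -159.4, 240) dp [-10.51   4.6   -0.47] yaw -0.3 | now [662.6 -52.8 235.5] ty -2.0 j7 0.13 t 22.65 op 0.556 F [ 1.6 -0.4 -0.6]
```

Call:
move_arm:
  dp:
    - [-3.6, 1.6, 0]
    - [-7.2, 3.2, 0]
    - [-9.8, 4.3, 0]
    - [-10.5, 4.6, 0.5]
    - [-10.5, 4.6, 3]
  yaw: [0, 0, 0, 0, 0]

```text
clock: 23.07
position: [0.7067, -0.1635, 0.2094]
tcp_rot: [2.261, 2.17, 0.003]
ft_force: [0.4, 0.3, -1.7]
opening: 0.557
```

Call:
move_arm:
  dp:
    - [0, 0, 2]
    - [0, 0, 4]
    - [0, 0, 5]
    - [0, 0, 5]
    - [0, 0, 5]
  yaw: [0, 0, 0, 0, 0]

```text
clock: 23.48
position: [0.7048, -0.157, 0.1557]
tcp_rot: [-2.259, -2.182, 0.001]
ft_force: [-0.3, 0.3, -0.9]
opening: 0.555
```

```bash
python3 -c "
from h import *
plan(705,-159.4,103,-1.7)"
```

```text
to (705, -159.4, 103) dp [-0.24  0.04  5.27] yaw -0.3 | now [ 704.8 -157.   155.7] ty -2.0 j7 0.31 t 23.48 op 0.555 F [-0.3  0.3 -0.9]
```

Call:
move_arm:
  dp:
    - [-0.2, 0, 1.5]
    - [-0.2, 0, 3]
    - [-0.2, 0, 4.2]
    - [-0.2, 0, 4.8]
    - [-0.2, 0, 4.8]
  yaw: [0, 0, 0, 0, 0]

```text
clock: 23.9
position: [0.7044, -0.1591, 0.107]
tcp_rot: [-2.258, -2.181, 0.001]
ft_force: [0.1, 0.8, -1.7]
opening: 0.555
```

Call:
move_arm:
  dp:
    - [0, 0, 0.1]
    - [0, 0, 0.2]
    - [0, 0, 0.3]
    - [0, 0, 0.4]
  yaw: [0, 0, 0, 0]

```text
clock: 24.23
position: [0.7054, -0.1598, 0.1049]
tcp_rot: [2.26, 2.182, 0.002]
ft_force: [-1.0, 0.0, -0.5]
opening: 0.556
```

Call:
move_arm:
  dp:
    - [0, 0, 0.1]
    - [0, 0, 0.2]
    - [0, 0, 0.3]
  yaw: [0, 0, 0]

```text
clock: 24.48
position: [0.7051, -0.1598, 0.1027]
tcp_rot: [2.26, 2.182, 0.001]
ft_force: [-3.9, 1.8, 10.5]
opening: 0.555
```

Contact at the expected height. Releasing and going up.

Call:
move_arm:
  dp:
    - [0, 0, -0.1]
    - [0, 0, -0.1]
    - [0, 0, -0.1]
    - [0, 0, -0.5]
    - [0, 0, -3]
  yaw: [0, 0, 0, 0, 0]
  gripper: 60

```text
clock: 24.9
position: [0.702, -0.1586, 0.1263]
tcp_rot: [-2.255, -2.177, 0.008]
ft_force: [-0.6, -0.2, -0.2]
opening: 0.764
```

Call:
move_arm:
  dp:
    - [0, 0, -4]
    - [0, 0, -8]
    - [0, 0, -10.5]
    - [2.5, -1.8, -10.5]
    - [6, -4, -10.5]
  yaw: [0, 0, 0, 0, 0]

```text
clock: 25.32
position: [0.6679, -0.1036, 0.2388]
tcp_rot: [2.264, 2.169, 0.002]
ft_force: [-0.2, 1.3, -1.6]
opening: 0.766
```

```bash
python3 -c "
from h import *
plan(416.3,354.2,240,-6.7)
caps(.12,.15)"
```

```text
to (416.3, 354.2, 240) dp [ 44.66 -27.09  -0.42] yaw 4.3 | now [ 667.9 -103.6  238.8] ty -2.4 j7 0.2 t 25.32 op 0.766 F [-0.2  1.3 -1.6]
cap n 2675 ctr [705.5 -84.2] r 24.3 z 0.1306
cap n 2192 ctr [ 705.2 -160.9] r 24.5 z 0.1305
```

Call:
move_arm:
  dp:
    - [3.4, -2.1, 0]
    - [6.9, -4.2, 0]
    - [10.3, -6.2, 0]
    - [13.8, -8.3, 0]
    - [17.2, -10.4, 0]
  yaw: [1, 2, 3, 4, 4.3]
  gripper: 0

```text
clock: 25.78
position: [0.568, 0.079, 0.2364]
tcp_rot: [-2.341, -2.095, -0.001]
ft_force: [0.1, 0.7, 0.8]
opening: 0.998
```

Call:
move_arm:
  dp:
    - [3.3, -2.3, 0]
    - [6.6, -4.7, 0]
    - [9.9, -7, 0]
    - [13.2, -9.4, 0]
    - [16.5, -11.7, 0]
  yaw: [0, 0, 0, 0, 0]

```text
clock: 26.2
position: [0.4697, 0.2557, 0.2368]
tcp_rot: [-2.34, -2.095, -0.002]
ft_force: [0.3, 0.3, 0.2]
opening: 0.998
```

```bash
python3 -c "
from h import *
plan(416.3,354.2,240,-6.7)"
```

```text
to (416.3, 354.2, 240) dp [ 9.2  -6.39 -0.31] yaw 0.4 | now [469.7 255.7 236.8] ty -6.3 j7 -0.64 t 26.2 op 0.998 F [0.3 0.3 0.2]
```

Call:
move_arm:
  dp:
    - [3.2, -2.2, 0]
    - [6.4, -4.4, 0]
    - [8.6, -6, 0]
    - [9.2, -6.4, 1]
    - [9.2, -6.4, 4]
  yaw: [0.4, 0.4, 0.4, 0.4, 0.4]

```text
clock: 26.62
position: [0.4177, 0.3579, 0.2002]
tcp_rot: [-2.34, -2.093, -0.015]
ft_force: [1.4, 1.5, 0.3]
opening: 0.999
```

Call:
move_arm:
  dp:
    - [0, 0, 2]
    - [0, 0, 4]
    - [0, 0, 5]
    - [0, 0, 5]
    - [0, 0, 5]
  yaw: [0, 0, 0, 0, 0]

```text
clock: 27.03
position: [0.4179, 0.3523, 0.1465]
tcp_rot: [-2.348, -2.087, 0.0]
ft_force: [-0.9, -0.6, 1.4]
opening: 1.001
```

```bash
python3 -c "
from h import *
plan(416.3,354.2,111,-6.7)"
```

```text
to (416.3, 354.2, 111) dp [ 0.17 -0.18  3.55] yaw -0.1 | now [417.9 352.3 146.5] ty -6.8 j7 -0.84 t 27.03 op 1.001 F [-0.9 -0.6  1.4]
```

Call:
move_arm:
  dp:
    - [0.1, -0.1, 1.5]
    - [0.2, -0.1, 3]
    - [0.2, -0.1, 3.5]
    - [0.2, -0.1, 3.5]
    - [0.2, -0.1, 3.5]
  yaw: [0, 0, 0, 0, 0]

```text
clock: 27.45
position: [0.4174, 0.355, 0.1125]
tcp_rot: [-2.348, -2.087, -0.003]
ft_force: [-0.3, 0.2, -0.2]
opening: 1.0
```

Call:
move_arm:
  dp:
    - [0, 0, 0]
    - [0, 0, 0]
    - [0, 0, 0]
    - [0, 0, 0]
    - [0, 0, 0]
  yaw: [0, 0, 0, 0, 0]
  gripper: 255

```text
clock: 27.87
position: [0.4171, 0.3552, 0.1125]
tcp_rot: [-2.347, -2.087, -0.003]
ft_force: [-1.3, -0.8, 5.3]
opening: 0.556
```

Call:
move_arm:
  dp:
    - [0, 0, -1.5]
    - [0, 0, -4.5]
    - [0, 0, -8.5]
    - [-0.5, 0.4, -12]
    - [-2.5, 1.7, -12.5]
  yaw: [0, 0, 0, 0, 0]

```text
clock: 28.28
position: [0.431, 0.3336, 0.2429]
tcp_rot: [-2.338, -2.093, -0.018]
ft_force: [0.9, 1.2, -0.5]
opening: 0.556
```

```bash
python3 -c "
from h import *
plan(627.1,-81,240,-1.7)"
```

```text
to (627.1, -81, 240) dp [-3.904e+01  2.406e+01  1.000e-02] yaw -4.6 | now [431.  333.6 242.9] ty -6.3 j7 -0.8 t 28.28 op 0.556 F [ 0.9  1.2 -0.5]
```

Call:
move_arm:
  dp:
    - [-3, 1.8, 0]
    - [-6.4, 3.9, 0]
    - [-9.8, 6, 0]
    - [-13.2, 8.1, 0]
    - [-16.6, 10.2, 0]
  yaw: [0, 0, 0, 0, 0]

```text
clock: 28.7
position: [0.5128, 0.1491, 0.2359]
tcp_rot: [-2.347, -2.087, 0.0]
ft_force: [1.8, 1.1, -1.3]
opening: 0.555
```

Call:
move_arm:
  dp:
    - [-3.4, 2.1, 0]
    - [-6.8, 4.2, 0]
    - [-10.2, 6.3, 0]
    - [-13.6, 8.4, 0]
    - [-17, 10.5, 0]
  yaw: [-1, -2, -3, -4, -4.5]

```text
clock: 29.12
position: [0.5973, -0.0319, 0.2358]
tcp_rot: [-2.262, -2.179, 0.0]
ft_force: [0.6, 0.2, -1.5]
opening: 0.555
```

```bash
python3 -c "
from h import *
plan(625,-81,160,-1.7)"
```

```text
to (625, -81, 160) dp [-4.81  2.96  7.57] yaw -0.5 | now [597.3 -31.9 235.8] ty -2.2 j7 0.06 t 29.12 op 0.555 F [ 0.6  0.2 -1.5]
```

Call:
move_arm:
  dp:
    - [-2.5, 1.6, 0]
    - [-4.3, 2.7, 0.5]
    - [-4.8, 3, 3]
    - [-4.8, 3, 6.5]
    - [-4.8, 3, 7.5]
  yaw: [-0.5, -0.5, -0.5, -0.5, -0.5]

```text
clock: 29.53
position: [0.622, -0.0796, 0.1555]
tcp_rot: [-2.252, -2.182, 0.009]
ft_force: [-1.9, 0.5, -2.9]
opening: 0.552
```

Call:
move_arm:
  dp:
    - [0, 0, 0]
    - [0, 0, 0]
    - [0, 0, 0]
  yaw: [0, 0, 0]

```text
clock: 29.78
position: [0.6263, -0.0787, 0.163]
tcp_rot: [2.252, 2.188, 0.003]
ft_force: [1.2, -0.0, -2.2]
opening: 0.56
```

```bash
python3 -c "
from h import *
plan(625,-81,102.5,-1.7)"
```

```text
to (625, -81, 102.5) dp [-0.23 -0.13  6.05] yaw 0.0 | now [626.3 -78.7 163. ] ty -1.7 j7 0.2 t 29.78 op 0.56 F [ 1.2 -0.  -2.2]
```

Call:
move_arm:
  dp:
    - [-0.2, -0.1, 1.5]
    - [-0.2, -0.1, 3.2]
    - [-0.2, -0.1, 4.6]
    - [-0.2, -0.1, 5.3]
    - [-0.2, -0.1, 5.4]
  yaw: [0, 0, 0, 0, 0]

```text
clock: 30.2
position: [0.6236, -0.0806, 0.1063]
tcp_rot: [-2.253, -2.187, 0.001]
ft_force: [-0.7, 1.0, -1.4]
opening: 0.553
```

Call:
move_arm:
  dp:
    - [0, 0, 0]
    - [0, 0, 0.1]
    - [0, 0, 0.2]
  yaw: [0, 0, 0]

```text
clock: 30.45
position: [0.625, -0.0812, 0.1062]
tcp_rot: [2.254, 2.187, 0.003]
ft_force: [-0.5, -0.3, -1.8]
opening: 0.557
```

Call:
move_arm:
  dp:
    - [0, 0, 0.1]
    - [0, 0, 0.2]
    - [0, 0, 0.3]
    - [0, 0, 0.3]
  yaw: [0, 0, 0, 0]

```text
clock: 30.78
position: [0.6243, -0.0811, 0.1026]
tcp_rot: [-2.254, -2.188, -0.001]
ft_force: [-0.5, -0.4, 1.1]
opening: 0.557
```

Call:
move_arm:
  dp:
    - [0, 0, 0]
    - [0, 0, 0]
    - [0, 0, 0]
    - [0, 0, -0.5]
    - [0, 0, -3]
  yaw: [0, 0, 0, 0, 0]
  gripper: 72

```text
clock: 31.2
position: [0.6212, -0.0805, 0.1285]
tcp_rot: [-2.25, -2.184, 0.009]
ft_force: [-0.4, 0.4, -1.5]
opening: 0.718
```

Call:
move_arm:
  dp:
    - [0, 0, -4]
    - [0, 0, -8]
    - [0, 0, -10.5]
    - [1.5, -0.5, -10.5]
    - [4.5, -1.5, -10.5]
  yaw: [-2, -6, -13, -20, -27]

```text
clock: 31.62
position: [0.612, -0.041, 0.2405]
tcp_rot: [1.681, 2.646, 0.002]
ft_force: [0.9, 0.2, -0.8]
opening: 0.717
```

```bash
python3 -c "
from h import *
plan(472,346,220,83.2)
caps(.12,.15)
orange(.07,.09,'top')"
```

```text
to (472, 346, 220) dp [40.99  3.78  1.86] yaw -58.0 | now [612.  -41.  240.5] ty 25.2 j7 0.55 t 31.62 op 0.717 F [ 0.9  0.2 -0.8]
cap n 2261 ctr [624.2 -81.8] r 24.4 z 0.1305
cap n 713 ctr [698.7 -87.5] r 23.0 z 0.1304
cap n 1561 ctr [ 705.3 -160.6] r 24.9 z 0.1303
orange n 1029 ctr [469.4 347.2] size [ 91.  187.5] ang 80.8 z [0.0748 0.0795 0.084 ]
```

Three jars are standing in the tank, all caps at 130.5 mm. Now plate1.

Call:
move_arm:
  dp:
    - [3.8, 0.3, 0]
    - [7.8, 0.7, 0]
    - [11.8, 1.1, 0]
    - [15.8, 1.5, 0]
    - [19.8, 1.8, 0]
  yaw: [-7, -14, -21, -28, -35]
  gripper: 0

```text
clock: 32.13
position: [0.5414, 0.1526, 0.2377]
tcp_rot: [0.798, 3.038, 0.001]
ft_force: [0.2, 0.2, 0.3]
opening: 1.002
```

```bash
python3 -c "
from h import *
plan(472,346,190,82)"
```

```text
to (472, 346, 190) dp [15.55 13.43  4.78] yaw -21.4 | now [541.4 152.6 237.7] ty 60.6 j7 0.77 t 32.13 op 1.002 F [0.2 0.2 0.3]
```

Call:
move_arm:
  dp:
    - [3, 2.6, 0.5]
    - [6, 5.2, 1.5]
    - [9, 7.8, 2.5]
    - [12, 10.4, 3.5]
    - [14.6, 12.6, 4.5]
  yaw: [-6, -12, -18, -21.4, -21.4]

```text
clock: 32.55
position: [0.4764, 0.3357, 0.1923]
tcp_rot: [-0.222, -3.134, -0.003]
ft_force: [0.6, 1.1, 0.2]
opening: 1.001
```

Call:
move_arm:
  dp:
    - [0.5, 0.5, 0]
    - [0.5, 0.5, 0]
    - [0.5, 0.5, 0]
    - [0.5, 0.5, 0]
  yaw: [0, 0, 0, 0]

```text
clock: 32.88
position: [0.4752, 0.3366, 0.1929]
tcp_rot: [0.233, 3.132, -0.0]
ft_force: [0.3, 0.1, 1.0]
opening: 1.002
```

```bash
python3 -c "
from h import *
orange(.07,.085,fn='w9.png')
plan(472,346,75,82)"
```

```text
orange n 20585 ctr [469.6 348. ] size [ 92.4 190.4] ang 80.8 z [0.0795 0.0806 0.0818]
to (472, 346, 75) dp [ 0.48  0.9  11.8 ] yaw -0.5 | now [475.3 336.4 193. ] ty 81.5 j7 0.78 t 32.93 op 1.004 F [0.4 0.2 0.3]
```

View pics/w9.png

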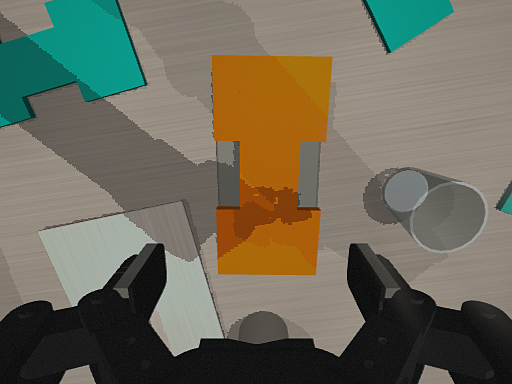

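Call:
move_arm:
  dp:
    - [0.4, 0.6, 2]
    - [0.7, 1.1, 5]
    - [0.7, 1.1, 8.5]
    - [0.7, 1.1, 11]
    - [0.7, 1.1, 11]
  yaw: [0.7, 0.7, 0.7, 0.7, 0.7]

```text
clock: 33.35
position: [0.4662, 0.3461, 0.0771]
tcp_rot: [-0.251, -3.125, 0.011]
ft_force: [-0.6, -0.5, -0.8]
opening: 1.001
```

Call:
move_arm:
  dp:
    - [0, 0, 0]
    - [0, 0, 0]
    - [0, 0, 0]
    - [0, 0, 0]
  yaw: [0, 0, 0, 0]

```text
clock: 33.68
position: [0.4698, 0.3512, 0.0847]
tcp_rot: [0.248, 3.129, 0.005]
ft_force: [-0.0, 0.7, 1.1]
opening: 1.0
```

```bash
python3 -c "
from h import *
plan(469.6,348,67,80.8)"
```

```text
to (469.6, 348, 67) dp [-0.03 -0.32  1.77] yaw 0.1 | now [469.8 351.2  84.7] ty 80.9 j7 0.75 t 33.68 op 1.0 F [-0.   0.7  1.1]
```

Call:
move_arm:
  dp:
    - [0, -0.2, 0.8]
    - [0, -0.2, 1.6]
    - [0, -0.2, 1.6]
    - [0, -0.2, 1.6]
    - [0, -0.2, 1.6]
  yaw: [0, 0, 0, 0, 0]

```text
clock: 34.1
position: [0.4678, 0.3484, 0.0661]
tcp_rot: [-0.247, -3.131, -0.0]
ft_force: [0.3, 0.2, 1.0]
opening: 0.999
```

Call:
move_arm:
  dp:
    - [0, 0, 0]
    - [0, 0, 0]
    - [0, 0, 0]
    - [0, 0, 0]
    - [0, 0, 0]
  yaw: [0, 0, 0, 0, 0]
  gripper: 255
  force: 60

```text
clock: 34.52
position: [0.4684, 0.3487, 0.067]
tcp_rot: [0.247, 3.131, 0.002]
ft_force: [-0.0, -0.4, 2.4]
opening: 0.565
```

```bash
python3 -c "
from h import *
plan(469.6,348,67,80.8)"
```

```text
to (469.6, 348, 67) dp [-0.13 -0.05 -0.  ] yaw 0.2 | now [468.4 348.7  67. ] ty 81.0 j7 0.76 t 34.52 op 0.565 F [-0.  -0.4  2.4]
```

Call:
move_arm:
  dp:
    - [0, 0, -1.2]
    - [0, 0, -4]
    - [0, 0, -8]
    - [0, 0, -12]
    - [0, -1, -16]
  yaw: [0, 0, 0, 0, 0]

```text
clock: 34.93
position: [0.4653, 0.3399, 0.228]
tcp_rot: [-0.243, -3.131, -0.001]
ft_force: [0.4, 0.6, -1.7]
opening: 0.565
```

```bash
python3 -c "
from h import *
plan(482,-365.4,235,79.6)"
```

```text
to (482, -365.4, 235) dp [-12.54 -69.43  -0.77] yaw 1.5 | now [465.3 339.9 228. ] ty 81.1 j7 0.75 t 34.93 op 0.565 F [ 0.4  0.6 -1.7]
```

Call:
move_arm:
  dp:
    - [-0.6, -3, -0.5]
    - [-1.2, -6.8, -0.5]
    - [-1.9, -10.7, -0.5]
    - [-2.6, -14.6, -0.5]
    - [-3.3, -18.5, -0.5]
  yaw: [0, 0, 0, 0, 0]

```text
clock: 35.35
position: [0.4693, 0.1487, 0.2316]
tcp_rot: [-0.246, -3.132, -0.001]
ft_force: [1.2, 0.1, -0.8]
opening: 0.569
```

Call:
move_arm:
  dp:
    - [-0.7, -4, 0]
    - [-1.4, -8, 0]
    - [-2.1, -12, 0]
    - [-2.8, -16, 0]
    - [-3.6, -20, 0]
  yaw: [0, 0, 0, 0, 0]

```text
clock: 35.77
position: [0.4733, -0.0545, 0.2316]
tcp_rot: [0.247, 3.132, 0.002]
ft_force: [1.3, -1.0, -1.9]
opening: 0.564
```

Call:
move_arm:
  dp:
    - [-0.7, -4, 0]
    - [-1.4, -8, 0]
    - [-2.1, -12, 0]
    - [-2.8, -16, 0]
    - [-3.6, -20, 0]
  yaw: [0.3, 0.6, 0.9, 1.2, 1.5]

```text
clock: 36.18
position: [0.4776, -0.2574, 0.2317]
tcp_rot: [0.288, 3.128, 0.002]
ft_force: [1.1, -0.1, -1.3]
opening: 0.565
```

```bash
python3 -c "
from h import *
plan(482,-365.4,200,79.6)"
```

```text
to (482, -365.4, 200) dp [ -2.4  -10.54   3.15] yaw -0.1 | now [ 477.6 -257.4  231.7] ty 79.5 j7 1.89 t 36.18 op 0.565 F [ 1.1 -0.1 -1.3]
```

Call:
move_arm:
  dp:
    - [-0.9, -4, 0]
    - [-1.8, -8, 0.5]
    - [-2.4, -10.5, 3]
    - [-2.4, -10.5, 7]
    - [-2.4, -10.5, 11]
  yaw: [0, 0, 0, 0, 0]

```text
clock: 36.6
position: [0.4824, -0.3664, 0.1211]
tcp_rot: [0.294, 3.126, -0.003]
ft_force: [1.5, 1.4, -2.7]
opening: 0.566
```

Call:
move_arm:
  dp:
    - [0, 0, 4]
    - [0, 0, 7]
    - [0, 0, 8]
    - [0, 0, 8]
    - [0, 0, 8]
  yaw: [0, 0, 0, 0, 0]

```text
clock: 37.02
position: [0.4834, -0.3637, 0.0422]
tcp_rot: [0.288, 3.128, -0.0]
ft_force: [0.3, -0.2, -0.9]
opening: 0.564
```

Call:
move_arm:
  dp:
    - [0, 0, 0]
    - [0, 0, 0]
  yaw: [0, 0]

```text
clock: 37.18
position: [0.4845, -0.3643, 0.0437]
tcp_rot: [0.287, 3.124, -0.002]
ft_force: [0.4, -0.7, -2.4]
opening: 0.562
```

```bash
python3 -c "
from h import *
plan(482,-365.4,12,79.6)"
```

```text
to (482, -365.4, 12) dp [ 0.24 -0.15  3.17] yaw -0.1 | now [ 484.5 -364.3   43.7] ty 79.5 j7 2.25 t 37.18 op 0.562 F [ 0.4 -0.7 -2.4]
```

Call:
move_arm:
  dp:
    - [0.1, -0.1, 1]
    - [0.2, -0.1, 2]
    - [0.2, -0.1, 2.8]
    - [0.2, -0.1, 3]
    - [0.2, -0.1, 3]
  yaw: [0, 0, 0, 0, 0]

```text
clock: 37.6
position: [0.4797, -0.3632, 0.0096]
tcp_rot: [-0.288, -3.126, -0.002]
ft_force: [-0.7, -0.0, -1.8]
opening: 0.564
```

Call:
move_arm:
  dp:
    - [0, 0, 0]
    - [0, 0, 0.1]
    - [0, 0, 0.2]
    - [0, 0, 0.3]
  yaw: [0, 0, 0, 0]

```text
clock: 37.93
position: [0.481, -0.3641, 0.0084]
tcp_rot: [0.288, 3.128, 0.0]
ft_force: [0.2, 1.4, 6.5]
opening: 0.562
```

Contact at the right height (8.4 mm). Releasing.

Call:
move_arm:
  dp:
    - [0, 0, 0]
    - [0, 0, 0]
    - [0, 0, 0]
    - [0, 0, -0.3]
    - [0, 0, -1]
  yaw: [0, 0, 0, 0, 0]
  gripper: 60

```text
clock: 38.35
position: [0.4801, -0.3634, 0.0177]
tcp_rot: [-0.288, -3.127, -0.002]
ft_force: [-0.0, 0.8, -0.1]
opening: 0.764
```

Call:
move_arm:
  dp:
    - [0, 0, -4]
    - [0, 0, -8]
    - [0, 0, -12]
    - [0, 0, -16]
    - [0, 0, -19]
  yaw: [0, 0, 0, 0, 0]

```text
clock: 38.77
position: [0.481, -0.3649, 0.2125]
tcp_rot: [0.289, 3.124, -0.002]
ft_force: [0.6, -1.2, 1.2]
opening: 0.766
```

```bash
python3 - <<'E'
from h import *
p=orange(.004,.03,fn='w10.png')
orange(.014,.03)
plan(534,343,245,-6.7)
caps(.06,.16,'top')
E
```

```text
orange n 12259 ctr [ 481.3 -364.3] size [ 96.9 190.9] ang 79.2 z [0.0183 0.0196 0.0208]
orange n 11893 ctr [ 482.8 -364.3] size [ 92.3 190. ] ang 79.3 z [0.0184 0.0196 0.0208]
to (534, 343, 245) dp [ 7.95 70.69 -3.28] yaw 86.2 | now [ 483.1 -366.6  215.1] ty 79.5 j7 2.15 t 38.87 op 0.767 F [-0.  -0.5 -0.1]
cap n 120 ctr [704.8 -83.5] r 23.1 z 0.1293
cap n 129 ctr [ 704.5 -162.1] r 23.6 z 0.1289
cap n 56 ctr [ 677.  -330.4] r 15.3 z 0.1493
cap n 127 ctr [623.9 -81.8] r 23.3 z 0.129
cap n 121 ctr [531.9 343.9] r 24.0 z 0.0715
cap n 125 ctr [411.2 357. ] r 23.7 z 0.0713
cap n 587 ctr [301.7 858.3] r 51.1 z 0.0893
```

View pics/w10.png

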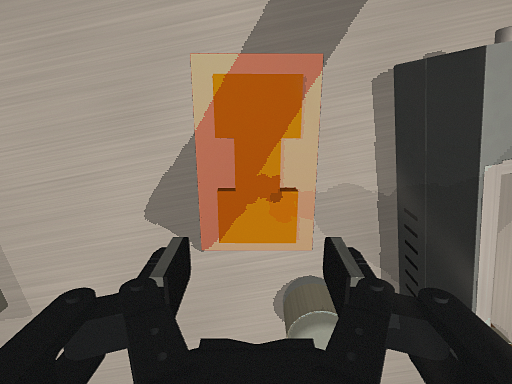

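The pile is within about 1 mm and squared, with its top at 19.6 mm. Now the bottom jars.

Call:
move_arm:
  dp:
    - [0.4, 1.5, -2]
    - [0.6, 5, -2.8]
    - [1.1, 9, -2.8]
    - [1.5, 13, -2.8]
    - [2, 17, -2.8]
  yaw: [7, 14, 21, 28, 35]
  gripper: 0

```text
clock: 39.33
position: [0.4903, -0.2126, 0.2352]
tcp_rot: [-1.121, -2.933, -0.001]
ft_force: [1.6, 0.0, 0.2]
opening: 1.0
```

```bash
python3 -c "
from h import *
plan(532.3,344,240,-6.7)"
```

```text
to (532.3, 344, 240) dp [34.01 44.26 -0.43] yaw 54.8 | now [ 490.3 -212.6  235.2] ty 48.1 j7 1.25 t 39.33 op 1.0 F [1.6 0.  0.2]
```

Call:
move_arm:
  dp:
    - [2.4, 3.2, 0]
    - [4.9, 6.4, 0]
    - [7.3, 9.5, 0]
    - [9.8, 12.7, 0]
    - [12.2, 15.9, 0]
  yaw: [7, 14, 21, 28, 35]

```text
clock: 39.75
position: [0.5025, -0.0379, 0.2353]
tcp_rot: [-1.847, -2.539, 0.0]
ft_force: [0.4, 0.5, -0.5]
opening: 1.001
```

```bash
python3 -c "
from h import *
plan(532.3,344,240,-6.7)"
```

```text
to (532.3, 344, 240) dp [35.42 14.6  -0.44] yaw 24.6 | now [502.5 -37.9 235.3] ty 17.9 j7 0.34 t 39.75 op 1.001 F [ 0.4  0.5 -0.5]
```

Call:
move_arm:
  dp:
    - [3.6, 1.5, 0]
    - [7.3, 3, 0]
    - [11, 4.5, 0]
    - [14.7, 6, 0]
    - [18.4, 7.6, 0]
  yaw: [6, 12, 18, 22, 22]

```text
clock: 40.17
position: [0.517, 0.1607, 0.2353]
tcp_rot: [-2.295, -2.143, 0.002]
ft_force: [1.5, -0.4, -0.0]
opening: 1.001
```

```bash
python3 -c "
from h import *
plan(532.3,344,180,-6.7)"
```

```text
to (532.3, 344, 180) dp [18.4   0.29  5.53] yaw 2.8 | now [517.  160.7 235.3] ty -3.9 j7 -0.38 t 40.17 op 1.001 F [ 1.5 -0.4 -0. ]
```

Call:
move_arm:
  dp:
    - [4, 0.1, 0]
    - [8, 0.1, 1]
    - [12, 0.2, 2.5]
    - [16, 0.2, 4.5]
    - [18.4, 0.3, 5.5]
  yaw: [2, 2.8, 2.8, 2.8, 2.8]

```text
clock: 40.58
position: [0.5306, 0.346, 0.1782]
tcp_rot: [-2.339, -2.093, 0.005]
ft_force: [-0.6, 0.7, -0.6]
opening: 0.997
```

Call:
move_arm:
  dp:
    - [0, 0, 0]
    - [0, 0, 0]
    - [0, 0, 0]
  yaw: [0, 0, 0]

```text
clock: 40.83
position: [0.533, 0.3411, 0.1806]
tcp_rot: [2.345, 2.09, -0.003]
ft_force: [0.3, -0.3, 0.7]
opening: 0.998
```

```bash
python3 - <<'E'
from h import *
caps(.06,.08,fn='w11.png')
plan(532.3,344,44,-6.7)
E
```

```text
cap n 2744 ctr [412.4 357. ] r 24.8 z 0.0726
cap n 2561 ctr [531.8 344.7] r 24.3 z 0.0726
to (532.3, 344, 44) dp [ 0.34 -0.17 13.75] yaw 0.0 | now [533.6 340.5 181.5] ty -6.7 j7 -0.65 t 40.88 op 1.005 F [-0.6 -0.6  0.4]
```

Call:
move_arm:
  dp:
    - [0.2, -0.1, 2.5]
    - [0.4, -0.2, 6]
    - [0.4, -0.2, 9.5]
    - [0.4, -0.2, 12.2]
    - [0.4, -0.2, 12.5]
  yaw: [0, 0, 0, 0, 0]

```text
clock: 41.3
position: [0.5288, 0.3427, 0.0517]
tcp_rot: [-2.346, -2.088, 0.013]
ft_force: [-1.4, -0.6, -1.0]
opening: 1.0
```

Call:
move_arm:
  dp:
    - [0, 0, 0]
    - [0, 0, 0]
    - [0, 0, 0]
    - [0, 0, 0]
  yaw: [0, 0, 0, 0]

```text
clock: 41.63
position: [0.5331, 0.3475, 0.0592]
tcp_rot: [-2.344, -2.091, -0.007]
ft_force: [0.6, 0.5, 0.2]
opening: 0.999
```

```bash
python3 - <<'E'
from h import *
plan(531.8,344.7,44,-6.7)
E
```

```text
to (531.8, 344.7, 44) dp [-0.3  -0.1   1.52] yaw 0.1 | now [533.1 347.5  59.2] ty -6.6 j7 -0.63 t 41.63 op 0.999 F [0.6 0.5 0.2]
```

Call:
move_arm:
  dp:
    - [-0.2, -0.1, 0.7]
    - [-0.2, -0.1, 1.3]
    - [-0.2, -0.1, 1.3]
    - [-0.2, -0.1, 1.3]
    - [-0.2, -0.1, 1.3]
  yaw: [0, 0, 0, 0, 0]

```text
clock: 42.05
position: [0.5301, 0.3449, 0.0433]
tcp_rot: [-2.344, -2.091, 0.0]
ft_force: [-0.5, -0.1, -0.3]
opening: 0.999
```

Call:
move_arm:
  dp:
    - [0, 0, 0]
    - [0, 0, 0]
    - [0, 0, 0]
    - [0, 0, 0]
    - [0, 0, 0]
  yaw: [0, 0, 0, 0, 0]
  gripper: 255
  force: 50

```text
clock: 42.47
position: [0.5305, 0.3451, 0.0439]
tcp_rot: [-2.344, -2.091, -0.002]
ft_force: [0.2, -0.8, 2.7]
opening: 0.561
```

```bash
python3 - <<'E'
from h import *
plan(531.8,344.7,44,-6.7)
E
```

```text
to (531.8, 344.7, 44) dp [-0.02  0.13 -0.01] yaw 0.2 | now [530.5 345.1  43.9] ty -6.5 j7 -0.62 t 42.47 op 0.561 F [ 0.2 -0.8  2.7]
```

Call:
move_arm:
  dp:
    - [0, 0, -1.2]
    - [0, 0, -4]
    - [0, 0, -8]
    - [0, 0, -12]
    - [0, 0, -16]
  yaw: [0, 0, 0, 0, 0]

```text
clock: 42.88
position: [0.5297, 0.3443, 0.2053]
tcp_rot: [-2.344, -2.091, 0.001]
ft_force: [1.3, 1.0, -2.3]
opening: 0.558
```

```bash
python3 - <<'E'
from h import *
plan(625,-157,240,-1.7)
E
```

```text
to (625, -157, 240) dp [-48.72  15.18  -3.48] yaw -4.8 | now [529.7 344.3 205.3] ty -6.5 j7 -0.66 t 42.88 op 0.558 F [ 1.3  1.  -2.3]
```

Call:
move_arm:
  dp:
    - [-2, 0.6, -3]
    - [-5, 1.6, -3.5]
    - [-8.8, 2.7, -3.5]
    - [-12.6, 3.9, -3.5]
    - [-16.4, 5.1, -3.5]
  yaw: [0, 0, 0, 0, 0]

```text
clock: 43.3
position: [0.5621, 0.1744, 0.2391]
tcp_rot: [-2.343, -2.092, -0.001]
ft_force: [0.0, -0.3, -1.5]
opening: 0.555
```

Call:
move_arm:
  dp:
    - [-3.8, 1.2, 0]
    - [-7.6, 2.4, 0]
    - [-11.4, 3.6, 0]
    - [-15.2, 4.8, 0]
    - [-19, 5.9, 0]
  yaw: [-1, -2, -3, -4, -4.8]

```text
clock: 43.72
position: [0.5991, -0.0214, 0.2387]
tcp_rot: [-2.253, -2.188, -0.001]
ft_force: [0.5, 0.3, -1.5]
opening: 0.555
```

```bash
python3 - <<'E'
from h import *
plan(625,-157,160,-1.7)
E
```

```text
to (625, -157, 160) dp [-13.49   2.99   7.86] yaw 0.0 | now [599.1 -21.4 238.7] ty -1.7 j7 0.06 t 43.72 op 0.555 F [ 0.5  0.3 -1.5]
```

Call:
move_arm:
  dp:
    - [-4, 0.9, 0]
    - [-8, 1.8, 0]
    - [-11.5, 2.6, 0]
    - [-13.5, 3, 0]
    - [-13.5, 3, 1]
  yaw: [0, 0, 0, 0, 0]

```text
clock: 44.13
position: [0.6249, -0.1637, 0.2304]
tcp_rot: [2.261, 2.173, -0.002]
ft_force: [-0.4, -1.8, -0.4]
opening: 0.558
```

Call:
move_arm:
  dp:
    - [0, 0, 3]
    - [0, 0, 5.5]
    - [0, 0, 6.5]
    - [0, 0, 6.5]
    - [0, 0, 6.5]
  yaw: [0, 0, 0, 0, 0]

```text
clock: 44.55
position: [0.6252, -0.1545, 0.1634]
tcp_rot: [-2.253, -2.188, -0.0]
ft_force: [-0.2, -0.5, -0.6]
opening: 0.558
```

```bash
python3 - <<'E'
from h import *
plan(625,-157,102,-1.7)
E
```

```text
to (625, -157, 102) dp [-0.26 -0.01  6.14] yaw 0.0 | now [ 625.2 -154.5  163.4] ty -1.7 j7 0.34 t 44.55 op 0.558 F [-0.2 -0.5 -0.6]
```

Call:
move_arm:
  dp:
    - [-0.2, 0, 1.5]
    - [-0.2, 0, 3.2]
    - [-0.2, 0, 4.6]
    - [-0.2, 0, 5.6]
    - [-0.2, 0, 5.7]
  yaw: [0, 0, 0, 0, 0]

```text
clock: 44.97
position: [0.6244, -0.1565, 0.1047]
tcp_rot: [-2.252, -2.186, 0.002]
ft_force: [-0.1, 1.3, -1.9]
opening: 0.552
```

Call:
move_arm:
  dp:
    - [0, 0, 0]
    - [0, 0, 0.1]
    - [0, 0, 0.2]
  yaw: [0, 0, 0]

```text
clock: 45.22
position: [0.626, -0.1574, 0.1053]
tcp_rot: [2.254, 2.187, 0.002]
ft_force: [-0.2, 0.0, -1.3]
opening: 0.555
```

Call:
move_arm:
  dp:
    - [0, 0, 0.1]
    - [0, 0, 0.2]
    - [0, 0, 0.2]
  yaw: [0, 0, 0]

```text
clock: 45.47
position: [0.6252, -0.1572, 0.1022]
tcp_rot: [-2.254, -2.187, -0.001]
ft_force: [0.2, -1.1, -1.9]
opening: 0.558
```

Call:
move_arm:
  dp:
    - [0, 0, 0.1]
    - [0, 0, 0.2]
    - [0, 0, 0.2]
  yaw: [0, 0, 0]

```text
clock: 45.72
position: [0.6253, -0.1573, 0.1019]
tcp_rot: [-2.254, -2.187, -0.002]
ft_force: [-2.3, 1.3, 7.7]
opening: 0.554
```

Call:
move_arm:
  dp:
    - [0, 0, -0.1]
    - [0, 0, -0.1]
    - [0, 0, -0.1]
    - [0, 0, -0.5]
    - [0, 0, -3]
  yaw: [0, 0, 0, 0, 0]
  gripper: 72

```text
clock: 46.13
position: [0.6221, -0.1561, 0.1259]
tcp_rot: [-2.249, -2.183, 0.008]
ft_force: [-0.9, 0.5, -1.3]
opening: 0.723
```

Call:
move_arm:
  dp:
    - [0, 0, -4]
    - [0, 0, -8]
    - [0, 0, -10.5]
    - [2.5, -1, -10.5]
    - [6, -2.4, -10.5]
  yaw: [0, 0, 0, 0, 0]

```text
clock: 46.55
position: [0.604, -0.1011, 0.2379]
tcp_rot: [2.259, 2.175, 0.003]
ft_force: [-0.7, 1.3, -0.7]
opening: 0.721
```

```bash
python3 -c "
from h import *
caps(.12,.15)
plan(412.4,357,240,-6.7)"
```

```text
cap n 2662 ctr [624.1 -82. ] r 24.3 z 0.1306
cap n 2720 ctr [705.5 -84.1] r 24.4 z 0.1305
cap n 2239 ctr [ 626.3 -157.5] r 24.7 z 0.1305
cap n 2001 ctr [ 705.3 -161. ] r 24.5 z 0.1304
to (412.4, 357, 240) dp [ 44.02 -20.06  -0.06] yaw 5.3 | now [601.8 -88.1 236.1] ty -1.4 j7 0.19 t 46.6 op 0.72 F [-0.8  7.1 -1.8]
```

Call:
move_arm:
  dp:
    - [3.6, -1.7, 0]
    - [7.2, -3.3, 0]
    - [10.8, -5, 0]
    - [14.4, -6.6, 0]
    - [18, -8.2, 0]
  yaw: [1, 2, 3, 4, 5]
  gripper: 0

```text
clock: 47.02
position: [0.5254, 0.0874, 0.2355]
tcp_rot: [-2.348, -2.086, -0.001]
ft_force: [1.4, 0.8, 0.3]
opening: 1.0
```

```bash
python3 -c "
from h import *
plan(412.4,357,180,-6.7)"
```

```text
to (412.4, 357, 180) dp [ 25.43 -14.4    5.58] yaw -0.1 | now [525.4  87.4 235.5] ty -6.8 j7 -0.3 t 47.02 op 1.0 F [1.4 0.8 0.3]
```

Call:
move_arm:
  dp:
    - [3.5, -2, 0]
    - [7, -4, 0]
    - [10.5, -5.9, 0]
    - [14, -7.9, 1]
    - [17.5, -9.9, 2.5]
  yaw: [0, 0, 0, 0, 0]

```text
clock: 47.43
position: [0.4489, 0.2726, 0.2124]
tcp_rot: [-2.347, -2.087, -0.007]
ft_force: [0.6, -0.3, -1.1]
opening: 1.003
```

Call:
move_arm:
  dp:
    - [3.5, -2, 1]
    - [6.5, -3.7, 2]
    - [7.9, -4.5, 3]
    - [7.9, -4.5, 5]
    - [7.9, -4.5, 7]
  yaw: [0, 0, 0, 0, 0]

```text
clock: 47.85
position: [0.4129, 0.3561, 0.1408]
tcp_rot: [-2.343, -2.091, -0.003]
ft_force: [0.1, -0.8, -1.5]
opening: 1.001
```

Call:
move_arm:
  dp:
    - [0, 0, 1.5]
    - [0, 0, 3]
    - [0, 0, 4]
    - [0, 0, 4]
    - [0, 0, 4]
  yaw: [0, 0, 0, 0, 0]

```text
clock: 48.27
position: [0.4136, 0.3537, 0.1008]
tcp_rot: [-2.348, -2.087, 0.001]
ft_force: [0.0, 0.1, -0.1]
opening: 1.002
```

```bash
python3 -c "
from h import *
plan(412.4,357,44,-6.7)"
```

```text
to (412.4, 357, 44) dp [ 0.31 -0.15  5.68] yaw -0.0 | now [413.6 353.7 100.8] ty -6.7 j7 -0.83 t 48.27 op 1.002 F [ 0.   0.1 -0.1]
```

Call:
move_arm:
  dp:
    - [0.2, -0.1, 2]
    - [0.3, -0.1, 4]
    - [0.3, -0.1, 5.4]
    - [0.3, -0.1, 5.7]
    - [0.3, -0.1, 5.7]
  yaw: [0, 0, 0, 0, 0]

```text
clock: 48.68
position: [0.413, 0.357, 0.0441]
tcp_rot: [-2.348, -2.087, 0.0]
ft_force: [0.2, -0.5, 0.3]
opening: 1.001
```

Call:
move_arm:
  dp:
    - [0, 0, 0]
    - [0, 0, 0]
    - [0, 0, 0]
  yaw: [0, 0, 0]

```text
clock: 48.93
position: [0.4138, 0.3578, 0.0454]
tcp_rot: [-2.347, -2.087, -0.004]
ft_force: [-1.4, -0.6, 0.5]
opening: 1.004
```

```bash
python3 -c "
from h import *
plan(412.4,357,44,-6.7)"
```

```text
to (412.4, 357, 44) dp [-0.09 -0.13  0.14] yaw -0.0 | now [413.8 357.8  45.4] ty -6.7 j7 -0.83 t 48.93 op 1.004 F [-1.4 -0.6  0.5]
```

Call:
move_arm:
  dp:
    - [0, -0.1, 0.1]
    - [0, -0.1, 0.1]
    - [0, -0.1, 0.1]
    - [0, -0.1, 0.1]
    - [0, -0.1, 0.1]
  yaw: [0, 0, 0, 0, 0]
  gripper: 255

```text
clock: 49.35
position: [0.412, 0.3574, 0.0435]
tcp_rot: [-2.347, -2.087, -0.001]
ft_force: [-1.8, -1.4, 4.9]
opening: 0.554
```

Call:
move_arm:
  dp:
    - [0, 0, -1.2]
    - [0, 0, -4]
    - [0, 0, -8]
    - [0, 0, -12]
    - [0, 0, -16]
  yaw: [0, 0, 0, 0, 0]

```text
clock: 49.77
position: [0.4117, 0.3563, 0.2048]
tcp_rot: [-2.348, -2.086, 0.001]
ft_force: [0.5, 0.9, -2.2]
opening: 0.556
```

```bash
python3 -c "
from h import *
plan(547,-79,240,-1.7)"
```

```text
to (547, -79, 240) dp [-41.64  18.55  -3.53] yaw -5.1 | now [411.7 356.3 204.8] ty -6.8 j7 -0.86 t 49.77 op 0.556 F [ 0.5  0.9 -2.2]
```

Call:
move_arm:
  dp:
    - [-2, 0.9, -3]
    - [-5, 2.2, -3.5]
    - [-8.6, 3.8, -3.5]
    - [-12.2, 5.4, -3.5]
    - [-15.8, 7, -3.5]
  yaw: [0, 0, 0, 0, 0]

```text
clock: 50.18
position: [0.4632, 0.19, 0.2385]
tcp_rot: [-2.347, -2.087, -0.002]
ft_force: [1.3, -0.1, -2.3]
opening: 0.553
```

Call:
move_arm:
  dp:
    - [-3.6, 1.6, 0]
    - [-7.2, 3.3, 0]
    - [-10.8, 4.9, 0]
    - [-14.4, 6.5, 0]
    - [-18, 8.1, 0]
  yaw: [-1, -2, -3, -4, -5]

```text
clock: 50.6
position: [0.5223, 0.0015, 0.2382]
tcp_rot: [-2.253, -2.188, -0.002]
ft_force: [0.5, 0.5, -1.9]
opening: 0.556
```

```bash
python3 -c "
from h import *
plan(549.5,-79,160,-1.7)"
```

```text
to (549.5, -79, 160) dp [-7.98  2.95  7.81] yaw 0.0 | now [522.3   1.5 238.2] ty -1.7 j7 -0.06 t 50.6 op 0.556 F [ 0.5  0.5 -1.9]
```

Call:
move_arm:
  dp:
    - [-3.7, 1.4, 0]
    - [-6.8, 2.5, 0]
    - [-8, 3, 0.5]
    - [-8, 3, 2]
    - [-8, 3, 4]
  yaw: [0, 0, 0, 0, 0]

```text
clock: 51.02
position: [0.551, -0.0794, 0.1989]
tcp_rot: [2.257, 2.182, 0.004]
ft_force: [0.9, 0.4, -1.8]
opening: 0.557
```

Call:
move_arm:
  dp:
    - [0, 0, 2]
    - [0, 0, 3.5]
    - [0, 0, 3.5]
    - [0, 0, 3.5]
    - [0, 0, 3.5]
  yaw: [0, 0, 0, 0, 0]

```text
clock: 51.43
position: [0.5506, -0.0773, 0.1638]
tcp_rot: [2.255, 2.187, 0.002]
ft_force: [0.9, -0.4, -1.3]
opening: 0.557
```

```bash
python3 -c "
from h import *
plan(549.5,-79,102,-1.7)"
```

```text
to (549.5, -79, 102) dp [-0.18 -0.11  6.18] yaw -0.0 | now [550.6 -77.3 163.8] ty -1.7 j7 0.16 t 51.43 op 0.557 F [ 0.9 -0.4 -1.3]
```

Call:
move_arm:
  dp:
    - [-0.2, -0.1, 1.5]
    - [-0.2, -0.1, 3.2]
    - [-0.2, -0.1, 4.6]
    - [-0.2, -0.1, 5.6]
    - [-0.2, -0.1, 5.8]
  yaw: [0, 0, 0, 0, 0]

```text
clock: 51.85
position: [0.5485, -0.0789, 0.104]
tcp_rot: [-2.253, -2.187, 0.001]
ft_force: [-1.1, 0.7, -2.4]
opening: 0.557
```

Call:
move_arm:
  dp:
    - [0, 0, 0]
    - [0, 0, 0.1]
    - [0, 0, 0.2]
    - [0, 0, 0.2]
  yaw: [0, 0, 0, 0]

```text
clock: 52.18
position: [0.5495, -0.0791, 0.1034]
tcp_rot: [2.255, 2.188, 0.002]
ft_force: [0.2, 0.3, -2.3]
opening: 0.555
```

Call:
move_arm:
  dp:
    - [0, 0, 0.1]
    - [0, 0, 0.2]
    - [0, 0, 0.2]
  yaw: [0, 0, 0]

```text
clock: 52.43
position: [0.5493, -0.0791, 0.1015]
tcp_rot: [-2.255, -2.187, -0.002]
ft_force: [-1.7, 0.9, 3.9]
opening: 0.555
```

Call:
move_arm:
  dp:
    - [0, 0, 0]
    - [0, 0, 0]
    - [0, 0, 0]
    - [0, 0, -0.5]
    - [0, 0, -3]
  yaw: [0, 0, 0, 0, 0]
  gripper: 72

```text
clock: 52.85
position: [0.5459, -0.0786, 0.1275]
tcp_rot: [-2.251, -2.184, 0.009]
ft_force: [-0.5, 0.4, -0.2]
opening: 0.718
```

Call:
move_arm:
  dp:
    - [0, 0, -4]
    - [0, 0, -8]
    - [0, 0, -11.5]
    - [1, 0, -11.5]
    - [4, 0.5, -11.5]
  yaw: [0, -1, -7, -14, -21]

```text
clock: 53.27
position: [0.5561, -0.0451, 0.2496]
tcp_rot: [1.819, 2.555, 0.005]
ft_force: [0.3, -0.6, -1.4]
opening: 0.714
```

```bash
cat >> h.py <<'E'
def cover(name='top',zlo=.006,fn=None,ref=(626,120),zh=.03):
    im,d,c=shot(name,fn); W=cloud(d,c); hsv=cv2.cvtColor(im,cv2.COLOR_RGB2HSV)
    near=np.hypot(W[...,0]*1000-ref[0],W[...,1]*1000-ref[1])<220
    for nm,lo,hi in (('sheet',zlo,zlo+.014),('handle',zlo+.024,zlo+.05)):
        m=(near&(W[...,2]>lo)&(W[...,2]<hi)).astype(np.uint8)
        n,l,s,_=cv2.connectedComponentsWithStats(m); k=1+np.argmax(s[1:,4]); p=W[l==k]; r=cv2.minAreaRect((p[:,:2]*1000).astype(np.float32))
        print(nm,len(p),'ctr',np.round(r[0],1),'size',np.round(r[1],1),'ang',round(r[2],1),'z',np.round(np.percentile(p[:,2],[5,50,95]),4))
E
python3 -c "
from h import *
caps(.12,.15,'top')
cover('top',fn='t12.png')
plan(625,120,200,93.7)"
```

```text
cap n 55 ctr [546.8 -74.2] r 21.3 z 0.1295
sheet 2726 ctr [642.9 173.1] size [280.6 175.3] ang 3.9 z [0.0073 0.0117 0.0166]
handle 88 ctr [643.9 171.5] size [98.8 13.8] ang 3.9 z [0.0438 0.0488 0.0535]
to (625, 120, 200) dp [12.12 11.67  4.7 ] yaw -73.9 | now [556.1 -33.7 246.3] ty 19.8 j7 0.42 t 53.37 op 0.715 F [-0.7  1.6 -0.9]
```

View pics/t12.png

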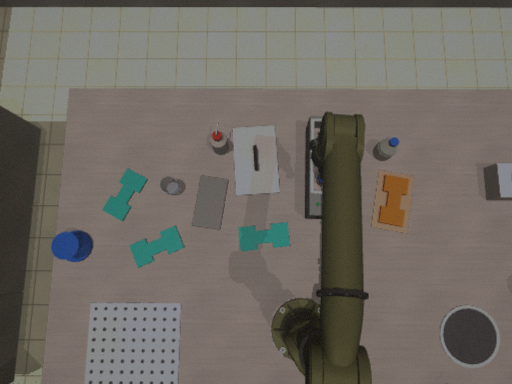

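The cover has been knocked aside, to (643,172) at 3.9°. The stack is empty. Going to the cover.

Call:
move_arm:
  dp:
    - [3, 2.7, 0]
    - [6, 5.4, 0]
    - [9, 8.1, 1]
    - [12, 10.8, 2]
    - [14.5, 13.2, 2.5]
  yaw: [-7, -14, -21, -28, -35]
  gripper: 0

```text
clock: 53.78
position: [0.6316, 0.1445, 0.2193]
tcp_rot: [-0.952, -2.991, -0.001]
ft_force: [0.1, 0.6, 0.4]
opening: 0.996
```

```bash
python3 -c "
from h import *
plan(643.5,172.3,200,93.9)"
```

```text
to (643.5, 172.3, 200) dp [0.63 2.96 1.93] yaw -39.2 | now [631.6 144.5 219.3] ty 54.7 j7 0.79 t 53.78 op 0.996 F [0.1 0.6 0.4]
```

Call:
move_arm:
  dp:
    - [0.4, 1.5, 0.5]
    - [0.6, 3, 1]
    - [0.6, 3, 1.5]
    - [0.6, 3, 2]
    - [0.6, 3, 2]
  yaw: [-7, -14, -21, -28, -35]

```text
clock: 54.2
position: [0.6438, 0.1692, 0.1989]
tcp_rot: [-0.011, -3.139, 0.001]
ft_force: [0.3, -0.4, -0.6]
opening: 1.005
```

Call:
move_arm:
  dp:
    - [0, 0, 0]
    - [0, 0, 0]
    - [0, 0, 0]
  yaw: [-4.2, -4.2, -4.2]

```text
clock: 54.45
position: [0.6445, 0.1688, 0.2006]
tcp_rot: [0.091, -3.14, -0.001]
ft_force: [0.5, 0.6, 0.2]
opening: 1.002
```

```bash
python3 -c "
from h import *
cover('wrist',fn='w13.png',ref=(643,172))
plan(643.5,172.3,60,93.9)"
```

```text
sheet 38391 ctr [643.7 172.8] size [276.5 172.2] ang 3.9 z [0.0114 0.0126 0.0138]
handle 3338 ctr [637.5 -24.5] size [  3.3 197.8] ang 88.3 z [0.0314 0.0438 0.0549]
to (643.5, 172.3, 60) dp [ 0.07  0.35 14.07] yaw -0.6 | now [644.5 168.8 200.7] ty 93.3 j7 1.41 t 54.5 op 1.0 F [-0.1 -0.1  0.5]
```

View pics/w13.png

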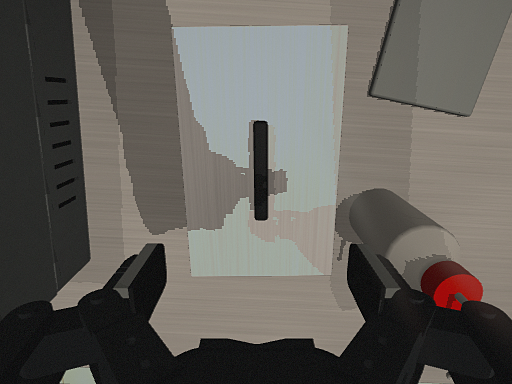

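The handle is clean at (260,170) and the wash bottle at (450,290) is clear of the finger's path. Descending.

Call:
move_arm:
  dp:
    - [0.1, 0.2, 3]
    - [0.1, 0.4, 7]
    - [0.1, 0.4, 11]
    - [0.1, 0.4, 14]
    - [0.1, 0.4, 15.5]
  yaw: [-0.5, -0.5, -0.5, -0.5, -0.5]

```text
clock: 54.92
position: [0.6401, 0.1723, 0.0408]
tcp_rot: [0.105, -3.133, 0.002]
ft_force: [-0.1, -0.4, 0.2]
opening: 0.997
```

Call:
move_arm:
  dp:
    - [0, 0, 0]
    - [0, 0, 0]
    - [0, 0, 0]
  yaw: [0, 0, 0]

```text
clock: 55.17
position: [0.6446, 0.1733, 0.0476]
tcp_rot: [-0.107, 3.137, 0.002]
ft_force: [-0.5, 0.1, -0.1]
opening: 1.004
```

```bash
python3 -c "
from h import *
plan(643.7,172.8,24,93.9)"
```

```text
to (643.7, 172.8, 24) dp [ 0.1  -0.05  2.36] yaw 0.0 | now [644.6 173.3  47.6] ty 93.9 j7 1.45 t 55.17 op 1.004 F [-0.5  0.1 -0.1]
```

Call:
move_arm:
  dp:
    - [0, 0, 1]
    - [0, 0, 2.1]
    - [0, 0, 2.2]
    - [0, 0, 2.2]
    - [0, 0, 2.2]
  yaw: [0, 0, 0, 0, 0]

```text
clock: 55.58
position: [0.6431, 0.173, 0.0236]
tcp_rot: [0.109, -3.139, -0.001]
ft_force: [0.2, 0.3, 0.3]
opening: 1.002
```

Call:
move_arm:
  dp:
    - [0, 0, 0]
    - [0, 0, 0]
    - [0, 0, 0]
    - [0, 0, 0]
    - [0, 0, 0]
  yaw: [0, 0, 0, 0, 0]
  gripper: 255
  force: 100

```text
clock: 56.0
position: [0.6433, 0.1731, 0.024]
tcp_rot: [-0.109, 3.14, 0.001]
ft_force: [0.1, -0.3, 0.0]
opening: 0.297
```

Call:
move_arm:
  dp:
    - [0, 0, 0]
    - [0, 0, 0]
    - [0, 0, 0]
  yaw: [0, 0, 0]

```text
clock: 56.25
position: [0.6434, 0.1729, 0.0241]
tcp_rot: [0.109, -3.14, -0.001]
ft_force: [-0.7, -0.4, 2.4]
opening: 0.148
```

```bash
python3 -c "
from h import *
plan(643.7,172.8,24,93.9)"
```

```text
to (643.7, 172.8, 24) dp [-0.03 -0.02  0.01] yaw 0.1 | now [643.4 172.9  24.1] ty 94.0 j7 1.45 t 56.25 op 0.148 F [-0.7 -0.4  2.4]
```

```bash
python3 - <<'E'
import numpy as np
W=np.load('Wtop.npy'); T=np.array([626,-119.]);a=np.radians(-1.7)
u=np.array([np.cos(a),np.sin(a)]);v=np.array([-u[1],u[0]])
z=W[...,2]; m=(z>.138)&(z<.147); P=W[...,:2]*1000-T; px=P@u; py=P@v
# per image row/col inner edges
for nm,sel,ax in (('+x',(abs(py)<65)&(px>80)&(px<170),px),('-x',(abs(py)<65)&(px<-80)&(px>-160),px),('+y',(abs(px)<110)&(py>50)&(py<120),py),('-y',(abs(px)<110)&(py<-50)&(py>-120),py)):
    q=ax[m&sel]; print(nm,len(q),np.round(np.percentile(q,[1,5,50,95,99]),1))
# hole centroid: non-rim pixels inside
h=(abs(px)<138)&(abs(py)<86)&~m&np.isfinite(z)
# angle of long rim
s=m&(abs(px)<110)&(py>70)&(py<100); print(np.degrees(np.polyfit(px[s],py[s],1)[0]))
s=m&(abs(px)<110)&(py<-70)&(py>-100); print(np.degrees(np.polyfit(px[s],py[s],1)[0]))
E
```

```text
+x 193 [127.7 128.3 138.5 148.6 149.7]
-x 281 [-159.1 -157.8 -143.6 -130.  -128.8]
+y 261 [77.3 77.7 85.3 92.7 93.2]
-y 245 [-92.7 -92.  -84.1 -76.5 -75.7]
0.02628989745342671
0.012593624366583933
```

Call:
move_arm:
  dp:
    - [0, 0, -0.8]
    - [0, 0, -2.5]
    - [0, 0, -5]
    - [0, 0, -7.5]
    - [0, 0, -10]
  yaw: [0, 0, 0, 0, 0]

```text
clock: 56.67
position: [0.6421, 0.1727, 0.1236]
tcp_rot: [0.109, -3.137, 0.0]
ft_force: [0.5, 0.6, -3.9]
opening: 0.139
```

Call:
move_arm:
  dp:
    - [0, 0, -2.5]
    - [0, 0, -5]
    - [0, 0, -7]
    - [0, 0, -8]
    - [0, 0, -8]
  yaw: [0, 0, 0, 0, 0]

```text
clock: 57.08
position: [0.6443, 0.1731, 0.2061]
tcp_rot: [-0.109, 3.136, 0.003]
ft_force: [0.8, 0.1, -4.4]
opening: 0.141
```

```bash
python3 -c "
from h import *
shot('side','s14.png')
plan(626,-119,205,88.3)"
```

```text
to (626, -119, 205) dp [  3.76 -29.01  -0.14] yaw 5.7 | now [643.4 173.  204. ] ty 94.0 j7 1.42 t 57.13 op 0.146 F [ 0.2 -0.2 -4.5]
```

View pics/s14.png

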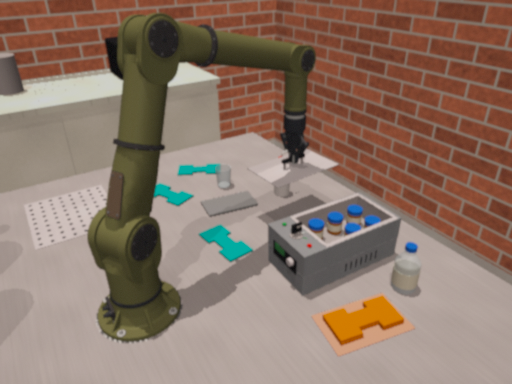

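The tank centre from the initial top depth is (625.6,-118.2), which agrees within 1 mm. The side view shows the cover held level and five jars in the tank at (316..372,210..230). Moving over the tank.

Call:
move_arm:
  dp:
    - [0.2, -1.5, 0]
    - [0.5, -4, 0]
    - [0.9, -7, 0]
    - [1.3, -10, 0]
    - [1.7, -13, 0]
  yaw: [1, 2, 3, 4, 5]

```text
clock: 57.55
position: [0.6336, 0.038, 0.2015]
tcp_rot: [-0.033, -3.138, 0.002]
ft_force: [0.4, -1.2, -4.9]
opening: 0.148
```

```bash
python3 -c "
from h import *
plan(625.6,-118.2,205,88.3)"
```

```text
to (625.6, -118.2, 205) dp [  0.48 -15.64  -0.33] yaw 0.5 | now [633.6  38.  201.5] ty 88.8 j7 1.54 t 57.55 op 0.148 F [ 0.4 -1.2 -4.9]
```

Call:
move_arm:
  dp:
    - [0.1, -3.5, 0]
    - [0.2, -7, 0]
    - [0.3, -10.5, 0]
    - [0.4, -13.5, 0]
    - [0.5, -15.2, 0]
  yaw: [0.5, 0.5, 0.5, 0.5, 0.5]

```text
clock: 57.97
position: [0.6245, -0.1184, 0.2018]
tcp_rot: [-0.056, -3.137, 0.005]
ft_force: [-0.2, -0.5, -3.7]
opening: 0.141
```

Call:
move_arm:
  dp:
    - [0, -0.2, 0]
    - [0, -0.2, 0]
    - [0, -0.2, 0]
    - [0, -0.2, 0]
    - [0, -0.2, 0]
  yaw: [0, 0, 0, 0, 0]

```text
clock: 58.38
position: [0.6275, -0.1102, 0.203]
tcp_rot: [-0.038, -3.14, -0.002]
ft_force: [0.1, 0.6, -4.1]
opening: 0.143
```

```bash
python3 -c "
from h import *
plan(625.6,-118.2,175,88.3)
cover('wrist',zlo=.185,fn='w15.png',ref=(626,-119))
cover('top',zlo=.18,fn='t15.png',ref=(626,-119))
plan(625.6,-118.2,175,88.3)
"
```

```text
to (625.6, -118.2, 175) dp [ 0.17 -0.81  2.8 ] yaw 0.3 | now [ 627.5 -110.2  203. ] ty 88.6 j7 1.79 t 58.38 op 0.143 F [ 0.1  0.6 -4.1]
sheet 90067 ctr [ 592.2 -109.3] size [172.9 158.1] ang 88.7 z [0.1904 0.1915 0.1926]
handle 7315 ctr [ 621.8 -110.5] size [37.9 87.1] ang 72.8 z [0.2179 0.2281 0.2308]
sheet 1701 ctr [630.1 -83.7] size [113.9 276.1] ang 88.8 z [0.1861 0.1903 0.1933]
handle 69 ctr [ 606.3 -111.5] size [50.7 29.4] ang 14.2 z [0.213  0.226  0.2292]
to (625.6, -118.2, 175) dp [ 0.18 -0.78  2.83] yaw 0.3 | now [ 627.6 -110.5  203.4] ty 88.6 j7 1.79 t 58.48 op 0.139 F [ 0.1 -0.2 -4.1]
```

View pics/w15.png

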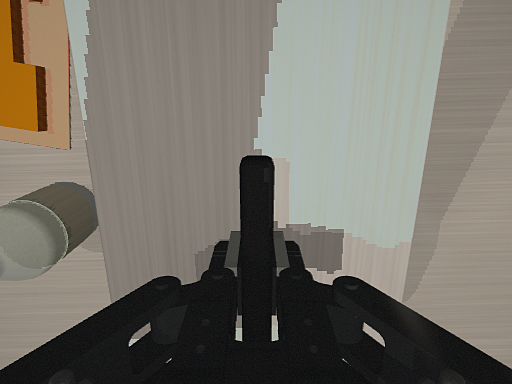

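Call:
move_arm:
  dp:
    - [0.1, -0.3, 0.3]
    - [0.2, -0.6, 1]
    - [0.3, -0.8, 2]
    - [0.3, -0.8, 2.8]
    - [0.3, -0.8, 2.8]
  yaw: [0.3, 0.3, 0.3, 0.3, 0.3]

```text
clock: 58.9
position: [0.6224, -0.1198, 0.1724]
tcp_rot: [-0.051, -3.136, -0.002]
ft_force: [-0.8, 0.6, -4.1]
opening: 0.144
```

Call:
move_arm:
  dp:
    - [0, 0, 0]
    - [0, 0, 0]
    - [0, 0, 0]
    - [0, 0, 0]
  yaw: [0, 0, 0, 0]

```text
clock: 59.23
position: [0.6247, -0.1197, 0.1761]
tcp_rot: [0.05, 3.141, 0.001]
ft_force: [-0.1, 0.0, -4.4]
opening: 0.14
```

```bash
python3 -c "
from h import *
plan(624.6,-118.2,165,88.3)
cover('wrist',zlo=.155,ref=(626,-119))
cover('top',zlo=.154,ref=(626,-119))
"
```

```text
to (624.6, -118.2, 165) dp [0.02 0.15 1.11] yaw -0.1 | now [ 624.7 -119.7  176.1] ty 88.2 j7 1.8 t 59.23 op 0.14 F [-0.1  0.  -4.4]
sheet 90083 ctr [ 589.1 -118.6] size [172.8 157.2] ang 88.1 z [0.1635 0.1645 0.1656]
handle 7101 ctr [ 619.2 -119.5] size [87.5 37.9] ang 13.7 z [0.1902 0.2012 0.2026]
sheet 1717 ctr [627.  -92.7] size [116.3 276.4] ang 87.5 z [0.159  0.1632 0.1669]
handle 71 ctr [ 598.9 -119.3] size [44.7 29.1] ang 5.1 z [0.1886 0.1985 0.2023]
```

Call:
move_arm:
  dp:
    - [0, 0.1, 0.3]
    - [0, 0.1, 0.6]
    - [0, 0.1, 0.9]
    - [0, 0.1, 1.2]
    - [0, 0.1, 1.2]
  yaw: [0, 0, 0, 0, 0]

```text
clock: 59.75
position: [0.6237, -0.1186, 0.1624]
tcp_rot: [-0.05, -3.139, -0.001]
ft_force: [-0.3, -0.3, -3.9]
opening: 0.144
```

Call:
move_arm:
  dp:
    - [0, 0, 0.1]
    - [0, 0, 0.2]
    - [0, 0, 0.3]
    - [0, 0, 0.3]
  yaw: [0, 0, 0, 0]

```text
clock: 60.08
position: [0.6243, -0.1187, 0.1604]
tcp_rot: [-0.05, -3.141, -0.001]
ft_force: [-0.5, -0.4, -5.1]
opening: 0.144
```

```bash
python3 -c "
from h import *
plan(624.6,-118.2,157.7,88.3)
"
```

```text
to (624.6, -118.2, 157.7) dp [-0.03  0.05  0.27] yaw -0.1 | now [ 624.3 -118.7  160.4] ty 88.2 j7 1.8 t 60.08 op 0.144 F [-0.5 -0.4 -5.1]
```

The flange is already about 5 mm inside the opening with no contact force. Lowering the last few millimetres.

Call:
move_arm:
  dp:
    - [0, 0, 0.1]
    - [0, 0, 0.2]
    - [0, 0, 0.3]
    - [0, 0, 0.3]
  yaw: [0, 0, 0, 0]

```text
clock: 60.42
position: [0.6245, -0.1188, 0.1582]
tcp_rot: [0.05, 3.141, 0.001]
ft_force: [-0.6, -0.6, -0.4]
opening: 0.14
```

Call:
move_arm:
  dp:
    - [0, 0, 0.1]
    - [0, 0, 0.1]
    - [0, 0, 0.1]
  yaw: [0, 0, 0]

```text
clock: 60.67
position: [0.6245, -0.1188, 0.1581]
tcp_rot: [0.05, 3.141, 0.002]
ft_force: [-5.7, 0.5, 5.2]
opening: 0.14
```

Call:
move_arm:
  dp:
    - [0, 0, 0]
    - [0, 0, 0]
    - [0, 0, 0]
    - [0, 0, 0]
    - [0, 0, 0]
  yaw: [0, 0, 0, 0, 0]
  gripper: 100

```text
clock: 61.08
position: [0.6245, -0.1187, 0.1565]
tcp_rot: [0.05, 3.141, 0.001]
ft_force: [-0.8, 0.4, -1.0]
opening: 0.607
```

Call:
move_arm:
  dp:
    - [0, 0, -1.5]
    - [0, 0, -4]
    - [0, 0, -8]
    - [1, 0, -8]
    - [4, 0, -8]
  yaw: [0, 0, 0, 0, 0]

```text
clock: 61.5
position: [0.588, -0.1174, 0.2389]
tcp_rot: [0.048, 3.135, -0.002]
ft_force: [-1.4, 0.5, 0.2]
opening: 0.609
```

```bash
python3 - <<'E'
from h import *
cover('wrist',zlo=.139,ref=(626,-119),fn='w16.png')
cover('top',zlo=.138,ref=(626,-119))
shot('side','s16.png')
plan(447.5,-113,240,88.3)
E
```

```text
sheet 68816 ctr [ 597.7 -117.1] size [187.2 289.9] ang 88.3 z [0.1421 0.1463 0.1476]
handle 2456 ctr [ 624.5 -118.9] size [13.9 99.6] ang 87.9 z [0.1809 0.1833 0.1845]
sheet 3219 ctr [ 593.3 -105.1] size [162.3 368.9] ang 88.4 z [0.1397 0.1444 0.1493]
handle 42 ctr [ 656.8 -120.9] size [15.6 35.3] ang 89.3 z [0.1767 0.1819 0.1857]
to (447.5, -113, 240) dp [13.55  0.04 -0.32] yaw -0.2 | now [ 583.  -117.9  236.7] ty 88.1 j7 1.77 t 61.65 op 0.605 F [ 1.  -0.9  0. ]
```

View pics/w16.png

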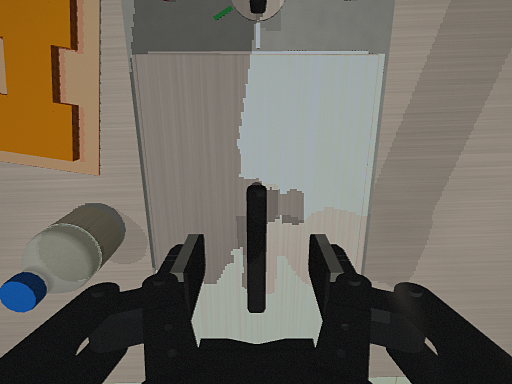

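View pics/s16.png

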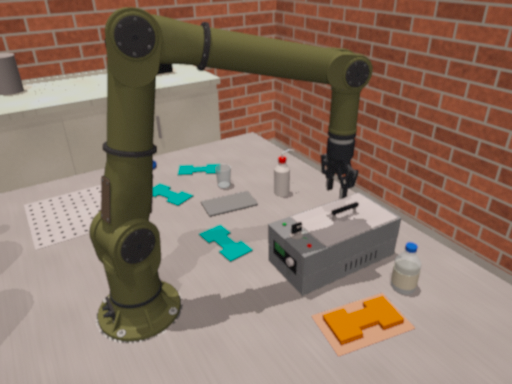

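The cover is on the tank, handle top at 183.3 mm (expected 183). Next I'll check the plane tilt and measure the key.

Call:
move_arm:
  dp:
    - [2, 0, 0]
    - [5, 0, 0]
    - [7.5, 0, 0]
    - [7.5, 0, 0]
    - [7.5, 0, 0]
  yaw: [0, 0, 0, 0, 0]

```text
clock: 62.07
position: [0.5096, -0.1151, 0.2371]
tcp_rot: [0.05, 3.14, 0.002]
ft_force: [0.3, -0.3, -0.2]
opening: 0.606
```

```bash
python3 - <<'E'
from h import *
im,d,c=shot('wrist','w17.png'); W=cloud(d,c)
P=W.reshape(-1,3); P=P[np.isfinite(P[:,0])]
s=P[(abs(P[:,2]-.146)<.003)&(P[:,0]>.50)&(abs(P[:,1]+.118)<.075)]
A=np.c_[s[:,:2],np.ones(len(s))]; k=np.linalg.lstsq(A,s[:,2],rcond=None)[0]; print('cover plane',len(s),np.round(k[:2],4),np.median(s[:,2]), 'x range',s[:,0].min(),s[:,0].max())
q=P[(P[:,2]>.15)&(P[:,0]>.41)&(P[:,0]<.49)&(abs(P[:,1]+.113)<.05)]
t=q[q[:,2]>.176]; print('key',len(t),cv2.minAreaRect((t[:,:2]*1000).astype(np.float32)),np.percentile(t[:,2],[5,50,99]))
print(finder.place_of('wrist','key_grip')[:2])
plan(447.5,-113,240,88.3)
E
```

```text
cover plane 21257 [-0.0003  0.0002] 0.1466108728433355 x range 0.500002617613835 0.6620529280023071
key 1047 ((460.0511169433594, -116.7803955078125), (59.88016128540039, 37.058841705322266), 0.019683994352817535) [0.18215491 0.1836398  0.33320991]
[{'point': [257.1, 111.3], 'score': 0.66}]
to (447.5, -113, 240) dp [ 6.32 -0.01 -0.32] yaw -0.1 | now [ 510.6 -114.9  236.9] ty 88.2 j7 1.73 t 62.17 op 0.607 F [-0.1  0.1  0.1]
```

View pics/w17.png

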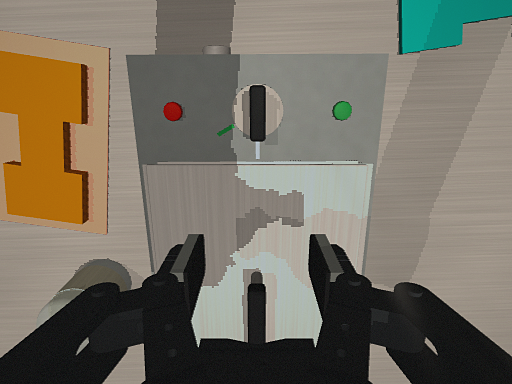

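```bash
python3 - <<'E'
from h import *
im,d,c=shot('wrist'); W=cloud(d,c)
m=((W[...,2]>.17)&(W[...,2]<.19)).astype(np.uint8); m[160:]=0; m[:, :200]=0; m[:,320:]=0
n,l,s,_=cv2.connectedComponentsWithStats(m); k=1+np.argmax(s[1:,4]); t=W[l==k]; print(len(t),s[k])
t=t[t[:,2]>.18]; print(cv2.minAreaRect((t[:,:2]*1000).astype(np.float32)),np.median(t[:,2]))
plan(447.5,-113,215,88.3)
E
```

```text
907 [249  83  17  57 907]
((447.00927734375, -112.62129974365234), (9.855106353759766, 33.842559814453125), 88.69436645507812) 0.1834992771359812
to (447.5, -113, 215) dp [ 6.32 -0.01  2.17] yaw -0.1 | now [ 510.7 -114.9  236.8] ty 88.2 j7 1.73 t 62.22 op 0.607 F [-0.7 -0.8  0.1]
```

The key measures 34x10 mm, centred at (447.0,-112.6), top at 183.5 mm, aligned with RUN. Moving over it.

Call:
move_arm:
  dp:
    - [2, 0, 0]
    - [4.5, 0, 0.5]
    - [6, 0, 1.5]
    - [6.4, 0, 2.2]
    - [6.4, 0, 2.2]
  yaw: [0, 0, 0, 0, 0]

```text
clock: 62.63
position: [0.4448, -0.1129, 0.2133]
tcp_rot: [-0.05, -3.139, -0.002]
ft_force: [-0.0, -0.1, -0.1]
opening: 0.607
```

Call:
move_arm:
  dp:
    - [0, 0, 0]
    - [0, 0, 0]
    - [0, 0, 0]
    - [0, 0, 0]
  yaw: [0, 0, 0, 0]

```text
clock: 62.97
position: [0.4463, -0.1131, 0.2149]
tcp_rot: [0.05, 3.141, 0.0]
ft_force: [-0.5, -0.6, -0.8]
opening: 0.606
```

```bash
python3 -c "
from h import *
plan(447,-112.6,153,88.5)"
```

```text
to (447, -112.6, 153) dp [-0.06  0.05  6.19] yaw -0.3 | now [ 446.3 -113.1  214.9] ty 88.2 j7 1.69 t 62.97 op 0.606 F [-0.5 -0.6 -0.8]
```

Call:
move_arm:
  dp:
    - [-0.1, 0, 1.5]
    - [-0.1, 0, 3.2]
    - [-0.1, 0, 5]
    - [-0.1, 0, 6]
    - [-0.1, 0, 6.2]
  yaw: [-0.3, -0.3, -0.3, -0.3, -0.3]

```text
clock: 63.38
position: [0.4454, -0.1129, 0.1509]
tcp_rot: [-0.042, -3.138, -0.001]
ft_force: [0.4, 0.3, 0.5]
opening: 0.608
```

Call:
move_arm:
  dp:
    - [0, 0, 0]
    - [0, 0, 0]
    - [0, 0, 0]
    - [0, 0, 0]
  yaw: [0, 0, 0, 0]

```text
clock: 63.72
position: [0.4472, -0.1132, 0.1536]
tcp_rot: [0.042, 3.14, 0.001]
ft_force: [0.2, 0.7, 0.8]
opening: 0.608
```

```bash
python3 -c "
from h import *
plan(447,-112.6,153,88.5)"
```

```text
to (447, -112.6, 153) dp [0.02 0.06 0.06] yaw -0.0 | now [ 447.2 -113.2  153.6] ty 88.5 j7 1.72 t 63.72 op 0.608 F [0.2 0.7 0.8]
```

Call:
move_arm:
  dp:
    - [0, 0, 0]
    - [0, 0, 0]
    - [0, 0, 0]
    - [0, 0, 0]
    - [0, 0, 0]
  yaw: [0, 0, 0, 0, 0]
  gripper: 255
  force: 60

```text
clock: 64.13
position: [0.4465, -0.1125, 0.153]
tcp_rot: [-0.041, -3.141, -0.002]
ft_force: [-0.8, 2.3, 3.4]
opening: 0.109
```

Call:
move_arm:
  dp:
    - [0, 0, 0]
    - [0, 0, 0]
    - [0, 0, 0]
  yaw: [0, 0, 0]

```text
clock: 64.38
position: [0.4466, -0.1125, 0.153]
tcp_rot: [0.041, 3.141, 0.002]
ft_force: [-1.9, 3.9, 5.3]
opening: 0.106
```

Key gripped. Turning it clockwise.

Call:
move_arm:
  dp:
    - [0, 0, 0]
    - [0, 0, 0]
    - [0, 0, 0]
    - [0, 0, 0]
    - [0, 0, 0]
  yaw: [6, 12, 18, 24, 30]

```text
clock: 64.8
position: [0.4466, -0.1125, 0.153]
tcp_rot: [-0.86, -3.021, -0.002]
ft_force: [-1.4, 3.0, 6.4]
opening: 0.108
```

Call:
move_arm:
  dp:
    - [0, 0, 0]
    - [0, 0, 0]
    - [0, 0, 0]
    - [0, 0, 0]
    - [0, 0, 0]
  yaw: [6, 12, 18, 24, 29]

```text
clock: 65.22
position: [0.4466, -0.1125, 0.153]
tcp_rot: [-1.589, -2.709, -0.002]
ft_force: [-2.3, 3.2, 5.0]
opening: 0.108
```

```bash
python3 -c "
from h import *
plan(447,-112.6,153,28.3)
print(readout.sense()['wrist_torque'])"
```

```text
to (447, -112.6, 153) dp [-0.03  0.03 -0.  ] yaw 0.9 | now [ 446.6 -112.5  153. ] ty 29.2 j7 0.69 t 65.22 op 0.108 F [-2.3  3.2  5. ]
[0.59076295 0.39158356 0.12720735]
```

Turned 59° with 0.127 N m spring torque, as expected near START. Holding about a second.

Call:
move_arm:
  dp:
    - [0, 0, 0]
    - [0, 0, 0]
    - [0, 0, 0]
    - [0, 0, 0]
    - [0, 0, 0]
  yaw: [0, 0, 0, 0, 0]

```text
clock: 65.63
position: [0.4466, -0.1125, 0.153]
tcp_rot: [-1.582, -2.713, -0.002]
ft_force: [-2.1, 2.3, 6.0]
opening: 0.111
```

Call:
move_arm:
  dp:
    - [0, 0, 0]
    - [0, 0, 0]
    - [0, 0, 0]
    - [0, 0, 0]
    - [0, 0, 0]
  yaw: [0, 0, 0, 0, 0]

```text
clock: 66.05
position: [0.4466, -0.1125, 0.153]
tcp_rot: [-1.582, -2.713, -0.002]
ft_force: [-1.0, 3.0, 6.2]
opening: 0.108
```

```bash
python3 - <<'E'
from h import *
print(readout.sense()['wrist_torque'])
plan(447,-112.6,153,28.3)
im,d,c=shot('wrist','w18.png')
W=cloud(d,c); 
for n in ['key_grip']: print(finder.place_of('wrist',n)[:2])
h=cv2.resize(shot('side')[0][170:300,230:420],None,fx=4,fy=4,interpolation=cv2.INTER_CUBIC)
cv2.imwrite('pics/s18.png',h[:,:,::-1])
E
```

```text
[0.64963527 0.39400344 0.1499193 ]
to (447, -112.6, 153) dp [-0.03  0.03 -0.  ] yaw 1.2 | now [ 446.6 -112.5  153. ] ty 29.5 j7 0.69 t 66.05 op 0.108 F [-1.   3.   6.2]
[{'point': [256.2, 260.0], 'score': 0.73}]
```

View pics/w18.png

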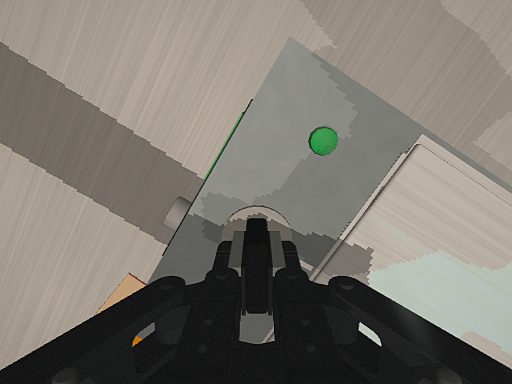

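View pics/s18.png

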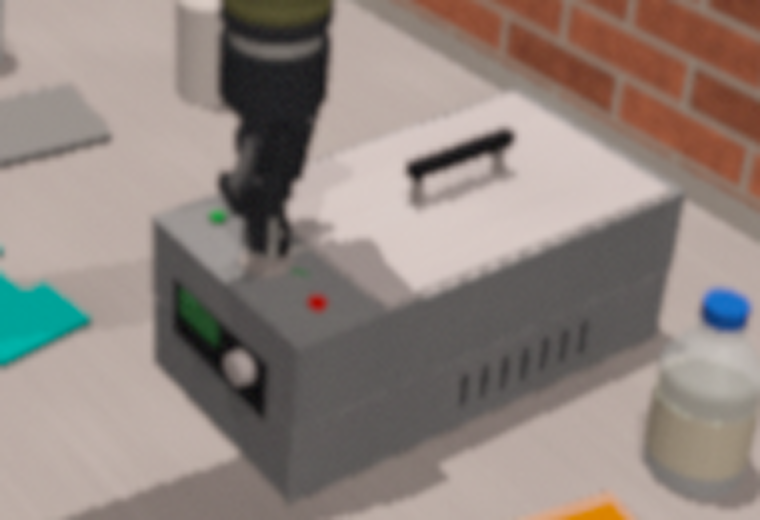

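Call:
move_arm:
  dp:
    - [0, 0, 0]
    - [0, 0, 0]
    - [0, 0, 0]
  yaw: [0, 0, 0]

```text
clock: 66.45
position: [0.4465, -0.1125, 0.1529]
tcp_rot: [-1.582, -2.713, -0.002]
ft_force: [-2.1, 3.6, 5.2]
opening: 0.11
```

Call:
move_arm:
  dp:
    - [0, 0, 0]
    - [0, 0, 0]
    - [0, 0, 0]
    - [0, 0, 0]
    - [0, 0, 0]
  yaw: [0, 0, 0, 0, 0]
  gripper: 100

```text
clock: 66.87
position: [0.4463, -0.1136, 0.1524]
tcp_rot: [-1.584, -2.712, 0.0]
ft_force: [-0.7, 0.0, 0.9]
opening: 0.609
```

Call:
move_arm:
  dp:
    - [0, 0, -2]
    - [0, 0, -5]
    - [0, 0, -9]
    - [0, 0, -12]
    - [0, 0, -12]
  yaw: [0, 0, 0, 0, 0]

```text
clock: 67.28
position: [0.4497, -0.1142, 0.2791]
tcp_rot: [1.58, 2.705, 0.008]
ft_force: [1.5, -0.3, 0.4]
opening: 0.608
```

Call:
move_arm:
  dp:
    - [0, 3, 0]
    - [0, 6, 0]
    - [0, 9, 0]
    - [0, 12, 0]
    - [0, 12, 0]
  yaw: [-6, -12, -18, -24, -24]

```text
clock: 67.7
position: [0.5544, -0.0495, 0.2707]
tcp_rot: [-0.97, -2.987, -0.001]
ft_force: [-0.8, 0.5, -0.6]
opening: 0.607
```

```bash
python3 - <<'E'
from h import *
shot('wrist','w19.png'); shot('top','t19.png')
im,d,c=shot('wrist'); W=cloud(d,c)
m=(W[...,2]>.179)&(W[...,2]<.187)&(np.hypot(W[...,0]-.447,W[...,1]+.1126)<.03)
t=W[m]; print(len(t)); 
if len(t)>20: print(cv2.minAreaRect((t[:,:2]*1000).astype(np.float32)))
plan(560,60,280)
E
```

```text
689
((447.24591064453125, -112.04949188232422), (10.430066108703613, 33.80104064941406), 88.39419555664062)
to (560, 60, 280) dp [ 6.08  9.78 -0.83] yaw 0 | now [550.4 -54.8 271.7] ty 53.4 j7 1.02 t 67.85 op 0.608 F [-0.7 -0.2  0.9]
```

View pics/w19.png

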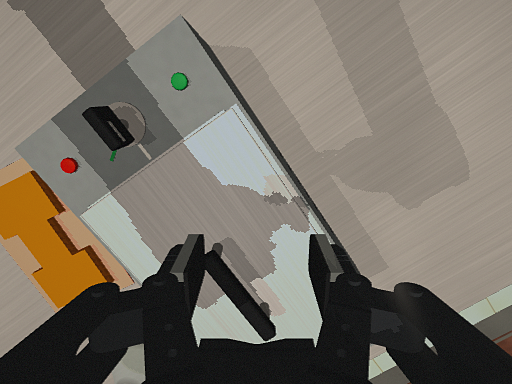

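View pics/t19.png

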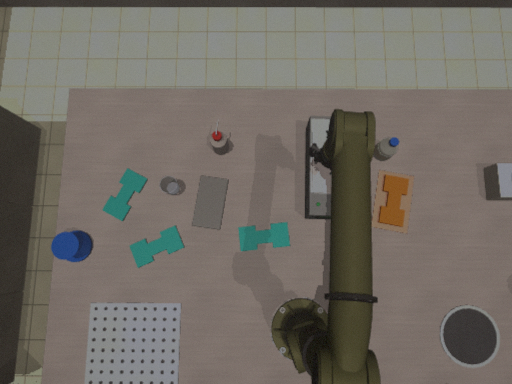

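The key is back at RUN, with the bow at -1.6° along the warmer axis. Moving clear for a last check of cover and plates.

Call:
move_arm:
  dp:
    - [2, 3.4, 0]
    - [4, 6.8, 0]
    - [6, 10.2, 0]
    - [8, 13.6, 0]
    - [10, 17, 0]
  yaw: [0, 0, 0, 0, 0]

```text
clock: 68.27
position: [0.5713, 0.1419, 0.2734]
tcp_rot: [0.99, 2.981, 0.002]
ft_force: [2.0, -0.7, 0.3]
opening: 0.605
```

Call:
move_arm:
  dp:
    - [2, 2, 0]
    - [4, 4, 0]
    - [6, 6, 0]
    - [8, 8, 0]
    - [8, 8, 0]
  yaw: [0, 0, 0, 0, 0]

```text
clock: 68.68
position: [0.5523, 0.2602, 0.2727]
tcp_rot: [-0.973, -2.984, -0.006]
ft_force: [-1.0, 0.6, -0.2]
opening: 0.603
```

```bash
python3 - <<'E'
from h import *
im,d,c=shot('top','t20.png'); W=cloud(d,c); P=W.reshape(-1,3); P=P[np.isfinite(P[:,0])]*1000
h=P[(P[:,2]>172)&(P[:,2]<192)&(abs(P[:,0]-626)<70)&(abs(P[:,1]+118)<25)]; print('handle',len(h),cv2.minAreaRect(h[:,:2].astype(np.float32)),np.median(h[:,2]))
s=P[(abs(P[:,2]-146)<7)&(abs(P[:,0]-626)<125)&(abs(P[:,1]+118)<70)]; k=np.linalg.lstsq(np.c_[s[:,:2],np.ones(len(s))],s[:,2],rcond=None)[0]; print('sheet plane',np.round(k[:2],4),np.median(s[:,2]))
orange(.012,.03,'top')
kk=P[(P[:,2]>172)&(P[:,2]<192)&(np.hypot(P[:,0]-447,P[:,1]+112)<30)]; print('key',len(kk),cv2.minAreaRect(kk[:,:2].astype(np.float32)))
for nm,x,y in (('wash',700,305),('reag',676,-327),('beaker',529,496)):
    q=P[(np.hypot(P[:,0]-x,P[:,1]-y)<60)&(P[:,2]>40)]; r=cv2.minAreaRect(q[:,:2].astype(np.float32)); print(nm,np.round(r[0],1),np.round(r[1],1),q[:,2].max())
plan(560,60,280)
E
```

```text
handle 137 ((625.4594116210938, -120.13044738769531), (15.694905281066895, 97.7451400756836), 88.60713195800781) 181.08775493161767
sheet plane [-0.0002  0.0002] 145.59740829712808
orange n 960 ctr [ 482.4 -364.1] size [ 92.4 188.5] ang 79.5 z [0.0139 0.0186 0.0235]
key 39 ((448.5653381347656, -112.73914337158203), (10.244492530822754, 31.767932891845703), 88.27841186523438)Traceback (most recent call last):
  File "<stdin>", line 8, in <module>
    return umr_maximum(a, axis, None, out, keepdims, initial, where)
ValueError: zero-size array to reduction operation maximum which has no identity
```

View pics/t20.png

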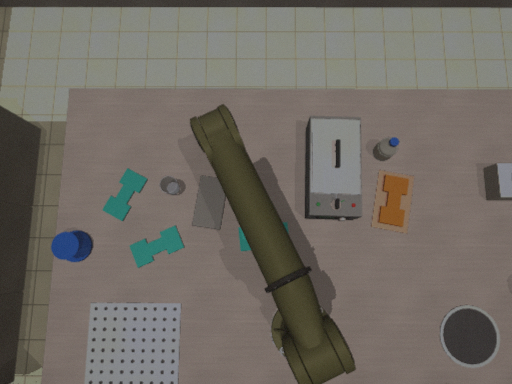

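The top view shows the cover seated and level at (335,155), the key at RUN (337,203) and the pile on the mat (393,200). Reagent bottle and beaker are unchanged. The arm hides the wash bottle here, so I'll check it from the side.

```bash
python3 - <<'E'
from h import *
im,d,c=shot('side','s20.png'); print(proj([.7,.305,.1],c))
print(finder.place_of('side','wash_bottle')[:1])
plan(560,60,280)
E
```

```text
[283.41839745 170.87635196]
[]
to (560, 60, 280) dp [-11.8  -15.08  -0.68] yaw 0 | now [555.5 251.5 273.2] ty 53.3 j7 0.49 t 68.88 op 0.609 F [ 0.2 -0.9 -0.9]
```

View pics/s20.png

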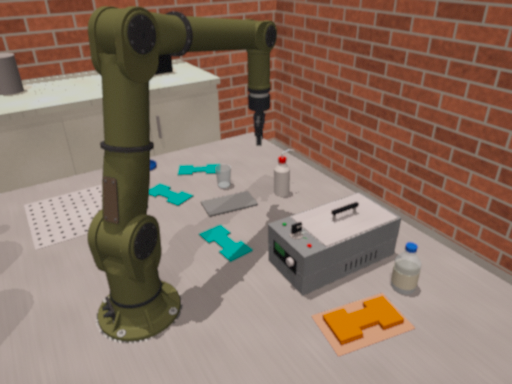

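The side view shows the wash bottle upright in its place at (282,175), everything else in order, and the robot touching nothing. Handing in.

```bash
python3 -c "
from h import *
print(ticket.job_done())"
```

```text
the job is handed in; nothing more can be done
None
```

The job is done and handed in at about 69 s of the 210 s allowed; the hand-in reported no verdict.

**What I did**
- **Jars:** the stack held five jars, with only one in the top layer. All five went into the tank.
- **Plates:** both orange plates are piled on the mat. The turquoise look-alikes were not touched.
- **Cover:** it had been knocked about 5 cm aside during the run, so I measured it again before seating it.
- **Key:** I turned it 59°, held it about 1.2 s, then opened the gripper so it sprang back.

**What the last checks showed**

| Item | Reading |
|---|---|
| Jars | the first four: caps at 130–131 mm, as they should be standing; the fifth: one coarse top-view reading of 129.5 mm |
| Plate pile | centred within 3 mm of the mat's centre, the two plates about 1 mm and 0.3° apart |
| Cover | within 2 mm of the tank centre, plane slope below 0.001, turned about 0.3° from the warmer |
| Key | back at RUN, bow within about 0.1° of the warmer's axis |
| Bottles and beaker | standing where they were, by eye in the last pictures |

**What went wrong or disagreed**
- **First jar:** on the first lowering, a gripper knuckle touched the tank rim and the wrist read 31 N. I backed off and gripped the jars higher after that. Setting that jar down again briefly read 54 N at the wrist.
- **Final bottle check:** my script failed at the wash bottle, which the arm was hiding. The finder then missed it in the side picture too, so I checked the bottles and beaker by eye only.
- **Fifth jar:** I had no close-up of it after placing. The side picture before the cover went on showed all five blue caps in the tank.

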